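# Drift a bearing cup square into its block

### The arm

A 6-joint arm with a two-finger parallel gripper is mounted at the origin on a cart in front of the work surface, level with it; the furniture and walls round the work are solid. World frame = base frame: x ahead of the robot, y to its left, z up, the work surface at z = 0. Lengths are in mm, angles in degrees, forces in N, time in s.
With the tool pointing down it reaches from about 350 to 725 mm from the base axis. Payload 4.3 kg.
Tool frame: the origin (TCP) lies at the very end of the fingers, on their centre line; the grasp point (between the pads) lies 19 mm behind it (grip_point_offset is the distance from the TCP to the grasp point, in mm); z points along the fingers, y is the direction in which the jaws open and shut (so a half turn about z gives the same grasp; the last joint's range is limited). The gripper opens to 85 mm and grips with 20 to 120 N. Pads are 22 mm wide; open, the fingers measure 114 mm over their backs; the gripper's body (76 mm by 85 mm) begins 54 mm behind the grasp point. The pads swing forward as they close: fully open they stand 13 mm farther back than shut.
Start: joints at [-79.143, 21.618, 4.641, 73.018, 0, 83.68], TCP at [169.825, -549.387, 231.329] pointing down, gripper open.
Joint ranges: [-156.06, 156.06], [-48.1, 94.91], [-58.44, 69.94], [-101.28, 121.22], [-78.64, 73.56], [-180, 180]. Speed limits (degrees/s): [147.25, 147.25, 180, 180, 180, 180].

### API

Orientations are given as a 3x3 rotation matrix whose columns are the frame's x, y, z axes.
In Python, from workcell import get_state, camera, job_done, grip_point_offset gives the robot as it stands.
- The arm moves only by the tool step_arm, never from a script. Its argument "rows" is a list of rows, each an object of numbers: "x", "y", "z": the shift along the tool's x, y, z in m; "yaw": the turn about the tool's z in rad. A call has 1 to 20 rows; each row is the pose to reach, as a shift and turn from the pose commanded when the call began, along the tool's axes at that moment; what a row does not reach only later rows make up. A row lasts 1/8 s, in which the tool goes at most 62.5 mm and 10.7 degrees, less where a joint would pass 70% of its speed; a pose out of reach is approached as far as the arm can. A call with a gripper value outside its range is refused whole. "grip" is the finger opening in m, from 0 to 0.0854, set as the call begins (left out, the last holds). The fingers move at their own pace and stop on an object; "squeeze" is the grip in N (left out, the last holds). Time passes only in rows, so rows that repeat a pose let the fingers close. It gives the time, the measured TCP pose, the force and the opening at its end, in the units of the state.
- get_state(): the state, without advancing time (a new reading comes with each control period).
- camera(name): name is "scene" or "top"; returns a dict with "frame" (420x560x3 uint8, red, green, blue), "K" (3x3 intrinsics, pixels), "xyz" and "rotation" of the camera in the world. Camera axes: x right, y up, looking along -z (the intrinsics and any distortion apply to the point x, -y, -z); pixel columns grow to the right and rows downward; lengths in mm; the calibration is good to about 2 mm. A picture is of the moment at which its call begins. There is no depth.
- job_done(): hands the job in, once; it reports no verdict.
The state is a dict: "time_s": time; "qpos": joint angles; "qd": joint speeds; "joint_torque": joint torques, N m; "ee_pos": TCP position; "ee_rot": TCP orientation; "contact_force": force on the tool from outside, world axes, zero at the start; "torque": the same for the moment, N m; "grip_width": finger opening in mm.
Only numpy, scipy, OpenCV 4.12 (cv2) and the standard library are available. Lean on these libraries where they do the work, as an engineer would, in place of code of your own. Each camera call takes 0.05 s, during which the arm holds its last target.

### The job

The bronze bearing cup has been started in the bore of the aluminium bearing block, but it stands proud and crooked. Take the drift from its wooden stand and, touching the cup with nothing but the drift, press it down alternately round its rim in short strokes, without letting it cock, until it sits square on the shoulder hidden in the bore: there give it a firm push of about 20 N, held for a second (35 N would harm it). Then put the drift back upright in its stand and leave the other things alone.

Things in the scene. Friction and masses are not known exactly. Their poses are not given: they have to be found in the camera images.
- bearing_block: Aluminium block fixed to the bench, 96 x 96 x 42 mm, with two flange feet (12 mm high plus 6 mm screws) reaching 69 mm from the centre along its y. Origin: centre of its underside; z up. Four 3 mm high screw heads on the top face, 55 mm from the centre. In the middle a round bore, 60 mm across, open at the top; 16 to 19 mm down (unknown, unseen) is the shoulder on which the cup seats.
- bore_mouth (a point): Centre of the bore's mouth, level with the block's top face (42 mm above its underside); z up along the bore. The cup's top stands 3 to 5 mm above this point at the start, tilted 0.025 to 0.06 rad any way, and 2 to 5 mm below it, level, when home: how deep differs from block to block and shows only by feel. A tilt over 0.12 rad scores the bore.
- bearing_cup: Bronze-coloured ring, 58.4 mm outside, 32 mm hole, 14 mm high. Origin: centre of its top face; z up out of it. Press fit: it stays where left; under 10 N nothing moves. Pressed on the rim 22 mm off the axis it gives at about 12 N (+1 N per 8 mm/s): about half the stroke sinks the cup, the rest tilts that side down. On the shoulder it stops dead and the force climbs. Over 35 N harms it.
- drift: Round tool standing upright in the stand: 112 mm long, about 0.12 kg; white plastic nose 10 mm across and 34 mm long, then a dark steel barrel 18 mm across, from 40 to 108 mm above the tip: grip it there. Origin: centre of the flat tip of the nose; z runs from the tip up the barrel.
- drift_tip (a point): Centre of the flat tip of the drift's nose (same point as the drift's origin).
- drift_stand: Wooden block, fixed, 60 x 60 x 34 mm; origin at the centre of its underside. In the middle of its top a round blind hole, 13.6 mm across and 30 mm deep; the drift stands in it on its tip, 4 mm above the bench, its barrel clear above the block.
- drift_stand_hole0 (a point): Centre of the mouth of the stand's hole, on its top face (34 mm above the bench).
- screwdriver: Bystander, loose, leave it alone: red-handled screwdriver, 183 mm; origin at the centre of its underside.
- tape: Bystander, loose, leave it alone: roll of yellow tape, 62 mm across; origin at the centre of its underside.
- transformer: Bystander, loose, leave it alone: small yellow and black transformer, 31 x 43 x 29 mm; origin at the centre of its underside.
- flux_jar: Bystander, loose, leave it alone: small black jar, 36 mm across, 52 mm tall; origin at the centre of its underside.
- glue_bottle: Bystander, loose, leave it alone: white bottle with a red cap, 32 mm across, 87 mm tall; origin at the centre of its underside.
Not all that is in view belongs to the job. There is more than one size of the drift; the one meant has the size given above.

How it is judged (in metres and radians):
On the way, in this order (a step that is already met when the one before it is completed fails the run):
1. the drift is out of its stand (z of drift_tip in the frame of drift_stand_hole0 above 0.01 m), for 0.2 s.
2. a firm steady push with the drift holds the cup square on the shoulder (contact force between bearing_cup and bearing_block above 3 N and contact force between drift and bearing_cup between 15 and 28 N and z of bearing_cup in the frame of bore_mouth below -0.001 m and angle between bearing_cup's own z axis and vertical below 0.04 rad), for 0.4 s.
At the end, for the whole second after the job is handed in: Cup seated: a 15 to 28 N push was held 0.4 s with it on the shoulder and within 0.04 rad of square; it stays that square, its top over 1 mm below the block's top face; drift at rest in the stand's hole, tip at least 25 mm deep, within 6 mm of its axis and 0.15 rad of upright (z of bearing_cup in the frame of bore_mouth below -0.001 m and angle between bearing_cup's own z axis and vertical below 0.04 rad and horizontal distance between drift_tip and drift_stand_hole0 below 0.006 m and z of drift_tip in the frame of drift_stand_hole0 below -0.025 m and angle between drift's own z axis and vertical below 0.15 rad and linear speed of drift below 0.02 m/s); the robot touches nothing.
It fails at once if the cup cocks by more than 0.12 rad (angle between bearing_cup's own z axis and vertical above 0.12 rad).
It fails at once if the drift presses the cup with more than 35 N (contact force between drift and bearing_cup above 35 N).
It fails at once if the robot itself touches the cup (contact force between any of the fingers, the arm and bearing_cup above 0.5 N).
It fails at once if a bystander is moved by more than 20 mm (distance of any of screwdriver, tape, transformer, flux_jar, glue_bottle from where it was at the start of the episode above 0.02 m).
It also fails if it takes over 72 s, if anything falls off the work surface, if the arm or the gripper's body presses on something with over 40 N, if the wrist force passes 120 N, or if a joint passes its speed limit or range.

## Working session

There is one attempt and no reset: what is moved stays moved. The work goes in short steps, Python scripts to look and compute and a tool call to move; the robot and the scene stay as the last step left them, time stands still between calls to the robot, and variables do not carry over. Pictures are saved under pics/ and viewed, and the job is handed in when it is done.

Besides the shell and the picture viewer there is one more tool, called after ">>>" as name(argument=value, ...), one argument or row to a line, values as JSON. step_arm: Moves the arm, as the interface text tells. Its arguments: {"type":"object","properties":{"rows":{"type":"array","items":{"type":"object","properties":{"x":{"type":"number"},"y":{"type":"number"},"z":{"type":"number"},"yaw":{"type":"number"}}}},"grip":{"type":"number"},"squeeze":{"type":"number"}},"required":["rows"]}

```bash
mkdir -p pics; ls; python3 - <<'E'
from workcell import *
import cv2,numpy as np
np.set_printoptions(suppress=True,precision=3)
print(get_state(),grip_point_offset)
for n in("scene","top"):
    c=camera(n);cv2.imwrite(f"pics/{n}0.png",c["frame"][:,:,::-1]);print(n,c["K"],c["xyz"],c["rotation"],[k for k in c])
E
```

```text
pics
{'time_s': 0.0, 'qpos': array([-79.142,  21.662,   4.564,  73.019,   0.001,  83.681]), 'qd': array([ 0.036, -0.093,  0.023, -0.052,  0.012,  0.089]), 'joint_torque': array([ -0.002, -46.361,  26.987,   0.021,  -0.   ,  -0.   ]), 'ee_pos': array([ 169.703, -548.71 ,  230.373]), 'ee_rot': array([[ 0.955,  0.295, -0.   ],
       [ 0.295, -0.955,  0.002],
       [ 0.   , -0.002, -1.   ]]), 'contact_force': array([-0.515,  0.628, -0.078]), 'torque': array([-0.035,  0.045, -0.011]), 'grip_width': 85.48645132400144} 18.700000000000003
scene [[487.199   0.    276.996]
 [  0.    487.199 207.769]
 [  0.      0.      1.   ]] [ 239.113 -535.535  636.836] [[ 0.913  0.246 -0.326]
 [-0.408  0.571 -0.712]
 [ 0.011  0.783  0.622]] ['frame', 'K', 'xyz', 'rotation']
top [[431.923   0.    271.668]
 [  0.    431.923 216.245]
 [  0.      0.      1.   ]] [416.301 148.649 980.829] [[ 0.012  0.985 -0.171]
 [-1.     0.014  0.011]
 [ 0.013  0.171  0.985]] ['frame', 'K', 'xyz', 'rotation']
```

View pics/scene0.png

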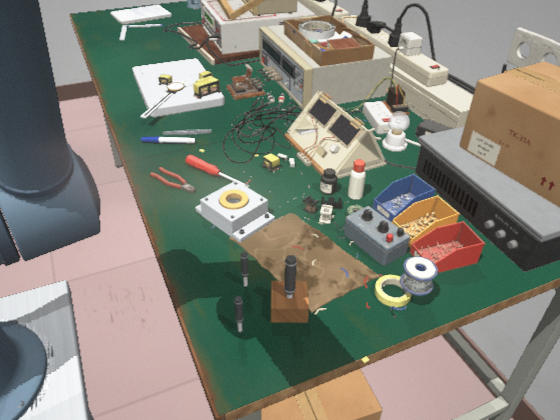

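View pics/top0.png

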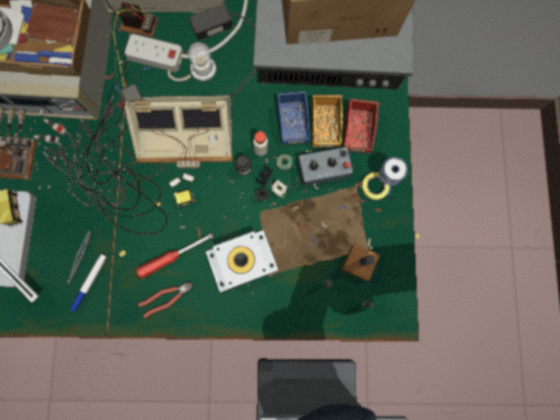

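```bash
cat > h.py <<'E'
from workcell import *
import cv2,numpy as np
np.set_printoptions(suppress=True,precision=2)
def ray(c,u,v):
    K=c["K"];d=np.array([(u-K[0,2])/K[0,0],-(v-K[1,2])/K[1,1],-1.])
    return np.array(c["xyz"]),np.array(c["rotation"])@d
def onz(c,u,v,z):
    o,d=ray(c,u,v);return o+d*(z-o[2])/d[2]
def proj(c,p):
    q=np.array(c["rotation"]).T@(np.array(p,float)-c["xyz"]);K=c["K"]
    return np.array([K[0,2]-K[0,0]*q[0]/q[2],K[1,2]+K[1,1]*q[1]/q[2]])
def tri(c1,p1,c2,p2):
    o1,d1=ray(c1,*p1);o2,d2=ray(c2,*p2)
    t=np.linalg.lstsq(np.c_[d1,-d2],o2-o1,rcond=None)[0]
    a=o1+t[0]*d1;b=o2+t[1]*d2;return (a+b)/2,np.linalg.norm(a-b)
def crop(f,x0,y0,w,h,s,name):
    im=f[y0:y0+h,x0:x0+w,::-1];cv2.imwrite(name,cv2.resize(im,None,fx=s,fy=s,interpolation=cv2.INTER_CUBIC))
E
python3 - <<'E'
from h import *
a=cv2.imread("pics/scene0.png")[:,:,::-1];b=cv2.imread("pics/top0.png")[:,:,::-1]
crop(a,180,160,200,180,4,"pics/c1.png")
crop(b,200,220,200,100,4,"pics/c2.png")
E
```

```text
(no output)
```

View pics/c1.png

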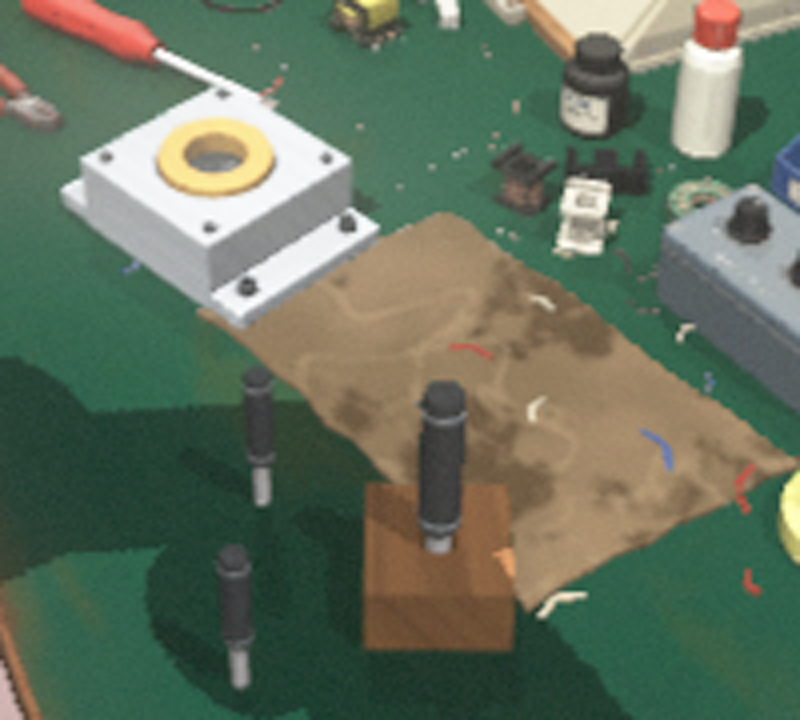

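View pics/c2.png

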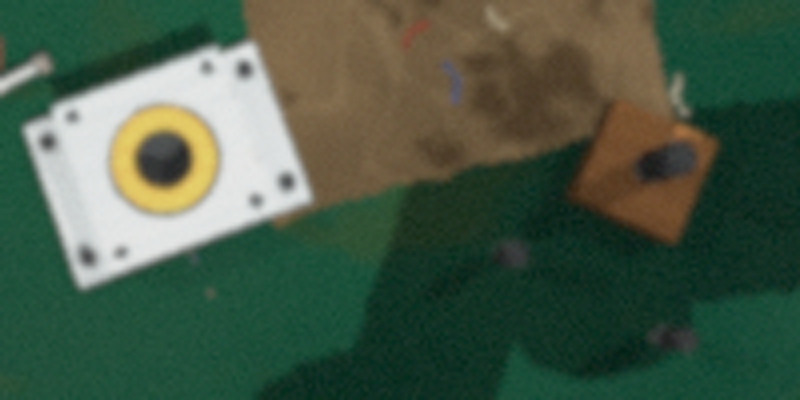

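```bash
python3 - <<'E'
from h import *
a=camera("scene");b=camera("top")
S=lambda x,y:((x+.5)/4+180-.5,(y+.5)/4+160-.5)
T=lambda x,y:((x+.5)/4+200-.5,(y+.5)/4+220-.5)
print("block top screws",onz(a,*S(216,158.75),45),onz(b,*T(164,159),45),tri(a,S(216,158.75),b,T(164,159)))
print("feet",onz(b,*T(166.75,162.5),18))
print("drift top",onz(a,*S(444,392),116),onz(b,*T(684,158),116),tri(a,S(444,392),b,T(684,158)))
print("drift nose entry scene",onz(a,*S(438,548),34))
for p in [(622,100),(718,143),(677,244),(570,195)]: print("stand cor",onz(b,*T(*p),34))
for p in [(366,486),(506,486),(512,600),(363,596)]: print("stand cor s",onz(a,*S(*p),34))
for n,s1,s2,h in [("d1",(257,378),(262,500),0),("d2",(232,555),(240,683),0)]:
    g=onz(a,*S(*s2),0);print(n,g,onz(a,*S(*s1),80))
# cup masks
for n,c in(("s",a),("t",b)):
    hsv=cv2.cvtColor(c["frame"],cv2.COLOR_RGB2HSV)
    m=cv2.inRange(hsv,(15,90,90),(35,255,255))
    k=np.zeros_like(m);
    if n=="s":k[180:215,210:255]=1
    else:k[240:280,220:262]=1
    m=m*k
    cs,_=cv2.findContours(m,cv2.RETR_EXTERNAL,cv2.CHAIN_APPROX_NONE);cc=max(cs,key=cv2.contourArea)
    e=cv2.fitEllipse(cc);print(n,e,onz(c,*e[0],46))
    q=[onz(c,*p,46)[:2] for p in cc[:,0]];e2=cv2.fitEllipse(np.array(q,np.float32));print(e2)
h=cv2.cvtColor(b["frame"],cv2.COLOR_RGB2HSV)
for p in [(207,67),(72,117),(256,200),(121,252)]:print("scr",onz(b,*T(*p),45))
E
```

```text
block top screws [481.22 201.48  45.  ] [483.26 204.09  45.  ] (array([482.84, 204.4 ,  42.54]), np.float64(1.242984062136213))
feet [483.27 204.12  18.  ]
drift top [481.57 -58.61 116.  ] [482.16 -60.38 116.  ] (array([481.54, -59.88, 117.28]), np.float64(1.1098805663866105))
drift nose entry scene [478.98 -63.91  34.  ]
stand cor [519.87 -46.76  34.  ]
stand cor [496.88 -99.16  34.  ]
stand cor [441.67 -75.13  34.  ]
stand cor [467.4  -17.22  34.  ]
stand cor s [465.81 -21.19  34.  ]
stand cor s [519.56 -44.55  34.  ]
stand cor s [494.31 -99.83  34.  ]
stand cor s [441.27 -74.52  34.  ]
d1 [433.49  18.37   0.  ] [431.44  12.25  80.  ]
d2 [390.09 -69.51  -0.  ] [388.93 -72.38  80.  ]
s ((233.4039764404297, 199.2006072998047), (18.152742385864258, 27.57613182067871), 87.91154479980469) [480.54 200.75  46.  ]
((480.8133850097656, 201.4086151123047), (54.65230941772461, 59.72361373901367), 166.4666290283203)
t ((240.54588317871094, 259.43634033203125), (25.352216720581055, 25.51833724975586), 50.321502685546875) [483.05 204.2   46.  ]
((483.19189453125, 204.19070434570312), (54.63030242919922, 54.93882751464844), 150.51107788085938)
scr [533.59 181.91  45.  ]
scr [505.29 254.45  45.  ]
scr [461.92 154.09  45.  ]
scr [433.34 225.84  45.  ]
```

>>> step_arm(
  rows=[
    {"x": 0.04, "y": -0.034, "z": 0, "yaw": -0.12},
    {"x": 0.08, "y": -0.068, "z": 0, "yaw": -0.24},
    {"x": 0.12, "y": -0.102, "z": 0, "yaw": -0.36},
    {"x": 0.16, "y": -0.136, "z": 0, "yaw": -0.48},
    {"x": 0.2, "y": -0.17, "z": 0, "yaw": -0.6},
    {"x": 0.24, "y": -0.204, "z": 0, "yaw": -0.72},
    {"x": 0.28, "y": -0.238, "z": 0, "yaw": -0.84},
    {"x": 0.32, "y": -0.272, "z": 0, "yaw": -0.96},
    {"x": 0.36, "y": -0.306, "z": 0.01, "yaw": -1.08},
    {"x": 0.4, "y": -0.34, "z": 0.02, "yaw": -1.2},
    {"x": 0.43, "y": -0.365, "z": 0.03, "yaw": -1.271},
    {"x": 0.4427, "y": -0.3759, "z": 0.03, "yaw": -1.271},
    {"x": 0.4427, "y": -0.3759, "z": 0.03, "yaw": -1.271},
    {"x": 0.4427, "y": -0.3759, "z": 0.03, "yaw": -1.271},
  ],
  grip=0.06,
  squeeze=100,
)

```text
time_s: 1.95
ee_pos: [481.5, -60.6, 201.7]
ee_rot: [[0.002, 1.0, 0.0], [1.0, -0.002, -0.001], [-0.001, 0.0, -1.0]]
contact_force: [-0.9, 0.1, -0.1]
grip_width: 60.2
```

```bash
python3 - <<'E'
from h import *
a=camera("scene")
s=get_state();print(s["ee_pos"],s["contact_force"],s["qpos"])
crop(a["frame"],210,130,170,200,3,"pics/a1.png")
print(proj(a,s["ee_pos"]))
E
```

```text
[481.44 -60.66 201.68] [ 0.37 -0.57  0.18] [-14.66  11.89 -13.15  64.94  -0.03  75.46]
[292.91 214.91]
```

View pics/a1.png

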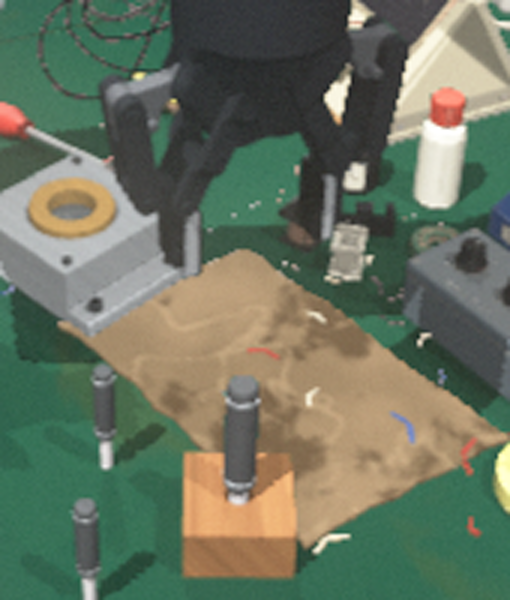

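>>> step_arm(
  rows=[
    {"x": 0.001, "y": 0, "z": 0.04},
    {"x": 0.001, "z": 0.08},
    {"x": 0.001, "z": 0.12},
    {"x": 0.001, "z": 0.141},
    {"x": 0.001, "z": 0.141},
    {"x": 0.001, "z": 0.141},
    {"x": 0.001, "z": 0.141},
  ],
)

```text
$.rows[0]: bad value
```

```bash
python3 - <<'E'
from h import *
a=camera("scene")
s=get_state();print(s["ee_pos"],s["contact_force"])
crop(a["frame"],210,130,170,200,3,"pics/a2.png")
E
```

```text
[481.44 -60.69 201.64] [-0.15  0.27  0.42]
```

View pics/a2.png

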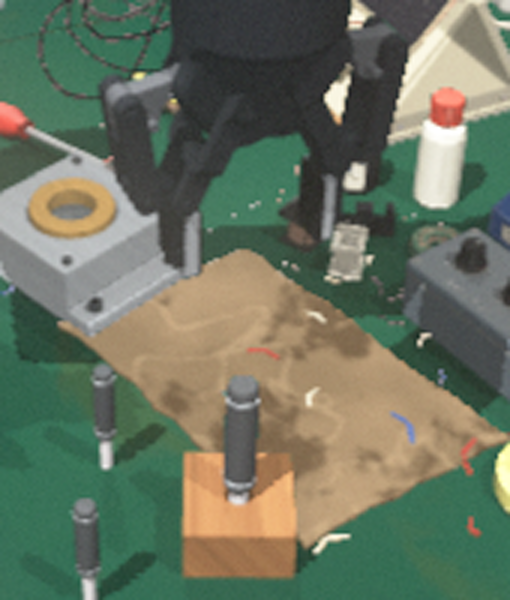

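All fields are needed in each row.

>>> step_arm(
  rows=[
    {"x": 0.001, "y": 0, "z": 0.04, "yaw": 0},
    {"x": 0.001, "y": 0, "z": 0.08, "yaw": 0},
    {"x": 0.001, "y": 0, "z": 0.12, "yaw": 0},
    {"x": 0.001, "y": 0, "z": 0.141, "yaw": 0},
    {"x": 0.001, "y": 0, "z": 0.141, "yaw": 0},
    {"x": 0.001, "y": 0, "z": 0.141, "yaw": 0},
  ],
)

```text
time_s: 2.8
ee_pos: [482.5, -59.3, 61.4]
ee_rot: [[0.001, 1.0, 0.002], [1.0, -0.001, -0.001], [-0.001, 0.002, -1.0]]
contact_force: [-0.2, -0.7, 0.3]
grip_width: 60.1
```

```bash
python3 - <<'E'
from h import *
a=camera("scene")
s=get_state();print(s["ee_pos"],s["contact_force"])
crop(a["frame"],210,130,170,200,3,"pics/a3.png")
E
```

```text
[482.86 -59.25  61.66] [ 0.77  0.22 -0.13]
```

View pics/a3.png

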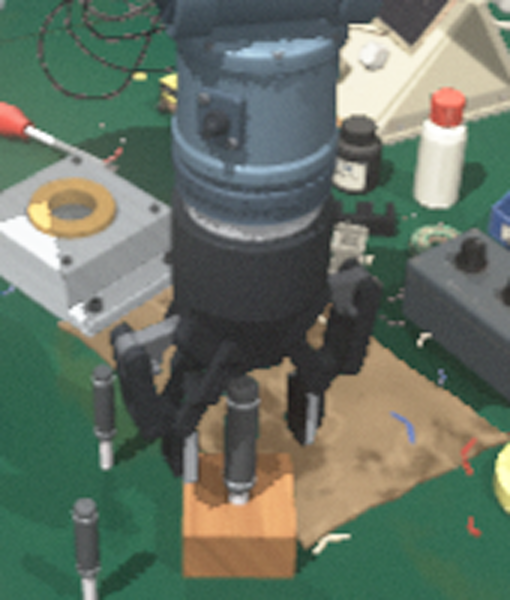

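>>> step_arm(
  rows=[
    {"x": 0, "y": 0, "z": 0, "yaw": 0},
    {"x": 0, "y": 0, "z": 0, "yaw": 0},
    {"x": 0, "y": 0, "z": 0, "yaw": 0},
    {"x": 0, "y": 0, "z": 0, "yaw": 0},
    {"x": 0, "y": 0, "z": 0, "yaw": 0},
    {"x": 0, "y": 0, "z": 0, "yaw": 0},
    {"x": 0, "y": 0, "z": 0, "yaw": 0},
    {"x": 0, "y": 0, "z": 0, "yaw": 0},
  ],
  grip=0.01,
  squeeze=100,
)

```text
time_s: 3.85
ee_pos: [482.1, -58.6, 61.1]
ee_rot: [[-0.0, 1.0, 0.001], [1.0, 0.0, -0.001], [-0.001, 0.001, -1.0]]
contact_force: [-1.7, -0.0, 5.5]
grip_width: 15.9
```

```bash
python3 - <<'E'
from h import *
a=camera("scene")
s=get_state();print(s["ee_pos"],s["contact_force"],s["torque"],s["grip_width"],s["time_s"])
crop(a["frame"],210,130,170,200,3,"pics/a4.png")
E
```

```text
[482.1  -58.65  61.13] [-1.57 -0.64  5.63] [-0.01  0.36  0.  ] 16.63896278998118 3.9
```

View pics/a4.png

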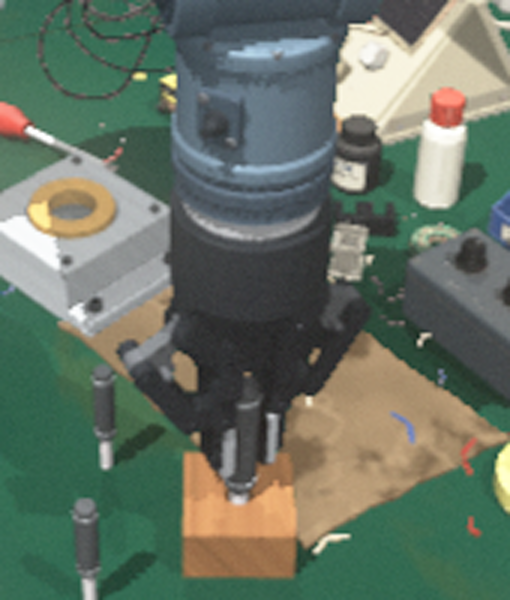

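>>> step_arm(
  rows=[
    {"x": 0, "y": 0, "z": -0.01, "yaw": 0},
    {"x": 0, "y": 0, "z": -0.03, "yaw": 0},
    {"x": 0, "y": 0, "z": -0.06, "yaw": 0},
    {"x": 0, "y": 0, "z": -0.1, "yaw": 0},
    {"x": 0, "y": 0, "z": -0.12, "yaw": 0},
    {"x": 0, "y": 0, "z": -0.12, "yaw": 0},
    {"x": 0, "y": 0, "z": -0.12, "yaw": 0},
  ],
)

```text
time_s: 4.78
ee_pos: [481.2, -58.3, 179.5]
ee_rot: [[-0.0, 1.0, -0.001], [1.0, 0.0, 0.0], [0.0, -0.001, -1.0]]
contact_force: [-0.6, 1.0, -1.4]
grip_width: 15.8
```

```bash
python3 - <<'E'
from h import *
a=camera("scene");b=camera("top")
s=get_state();print(s["ee_pos"],s["contact_force"],s["torque"],s["grip_width"],s["time_s"])
crop(a["frame"],250,120,100,150,4,"pics/a5.png")
crop(b["frame"],330,200,120,100,5,"pics/b5.png")
E
```

```text
[480.73 -58.26 178.95] [ 1.   -0.22 -1.3 ] [0.04 0.01 0.  ] 15.96002962969632 4.875
```

View pics/a5.png

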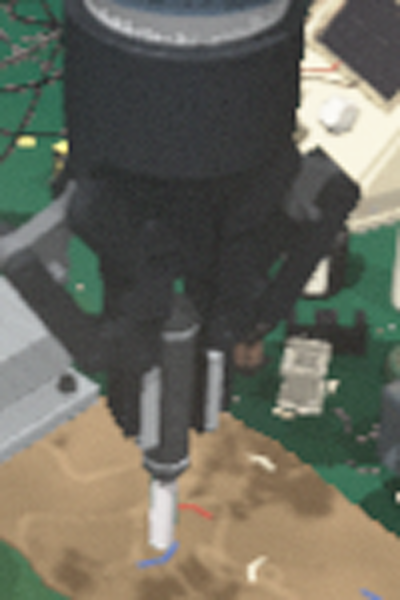

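View pics/b5.png

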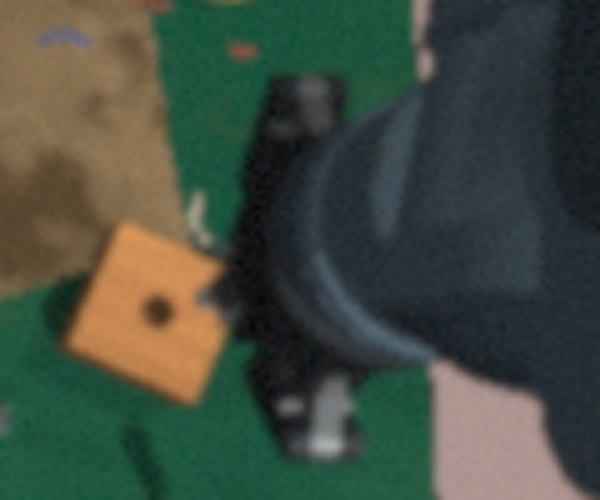

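```bash
python3 - <<'E'
from h import *
a=camera("scene");s=get_state();p=s["ee_pos"]
for h in (0,34,40,60,108,112):
    q=proj(a,[p[0],p[1],p[2]-57+h]);print(h,(q-[250,120]+.5)*4-.5)
print(s["ee_pos"],s["grip_width"],s["contact_force"])
f=a["frame"]
crop(f,265,190,50,75,8,"pics/a6.png")
E
```

```text
0 [162.17 540.57]
34 [164.77 473.79]
40 [165.24 461.6 ]
60 [166.86 420.01]
108 [170.98 313.92]
112 [171.34 304.65]
[480.78 -58.25 179.01] 16.21001430194689 [ 0.1  -0.12 -0.93]
```

View pics/a6.png

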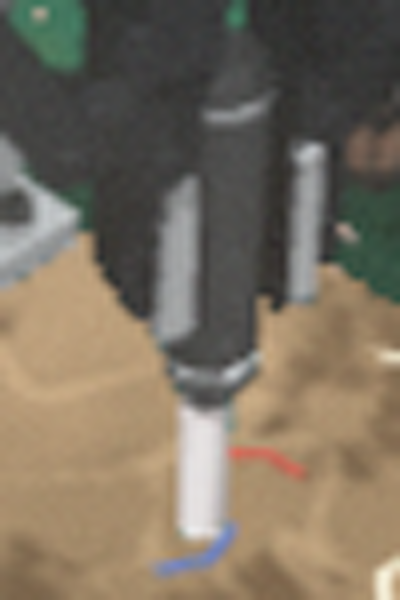

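>>> step_arm(
  rows=[
    {"x": 0.03, "y": 0.0013, "z": 0, "yaw": 0},
    {"x": 0.07, "y": 0.0013, "z": 0, "yaw": 0},
    {"x": 0.12, "y": 0.0013, "z": 0, "yaw": 0},
    {"x": 0.17, "y": 0.0013, "z": 0, "yaw": 0},
    {"x": 0.21, "y": 0.0013, "z": 0, "yaw": 0},
    {"x": 0.24, "y": 0.0013, "z": 0.01, "yaw": 0},
    {"x": 0.261, "y": 0.0013, "z": 0.03, "yaw": 0},
    {"x": 0.261, "y": 0.0013, "z": 0.05, "yaw": 0},
    {"x": 0.261, "y": 0.0013, "z": 0.05, "yaw": 0},
    {"x": 0.261, "y": 0.0013, "z": 0.05, "yaw": 0},
  ],
)

```text
time_s: 6.18
ee_pos: [483.0, 202.3, 130.4]
ee_rot: [[0.0, 1.0, -0.0], [1.0, -0.0, -0.0], [-0.0, -0.0, -1.0]]
contact_force: [-0.0, 0.1, -0.4]
grip_width: 16.1
```

```bash
python3 - <<'E'
from h import *
a=camera("scene");b=camera("top")
s=get_state();print(s["ee_pos"],s["contact_force"],s["torque"],s["grip_width"],s["time_s"],s["qpos"])
crop(a["frame"],190,120,90,110,6,"pics/a7.png")
crop(b["frame"],190,210,110,100,6,"pics/b7.png")
print((proj(a,[s["ee_pos"][0],s["ee_pos"][1],s["ee_pos"][2]-57])-[190,120]+.5)*6-.5)
E
```

```text
[483.75 202.33 131.1 ] [-0.39  0.07 -0.1 ] [ 0.04  0.01 -0.01] 15.733022378485163 6.275 [ 15.77  18.74 -14.8   56.38  -0.01 105.8 ]
[266.73 404.35]
```

View pics/a7.png

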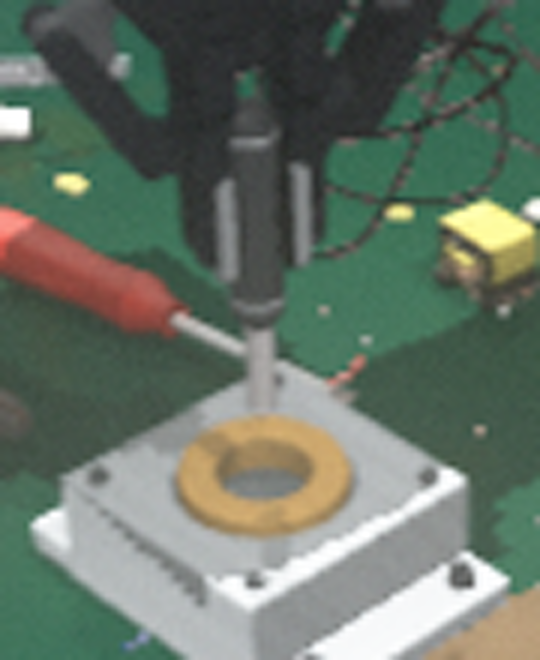

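View pics/b7.png

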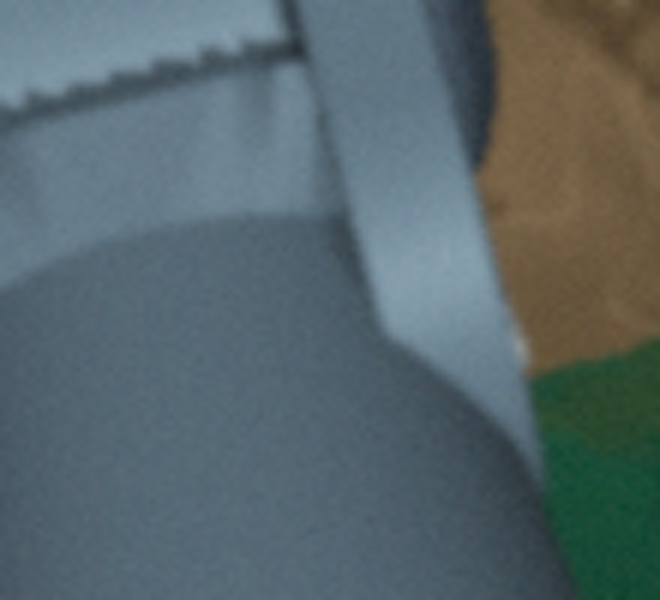

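```bash
python3 - <<'E'
from h import *
a=camera("scene")
S=lambda x,y:((x+.5)/6+190-.5,(y+.5)/6+120-.5)
for i in range(3):
    s=get_state();print(s["ee_pos"],s["contact_force"])
    camera("scene")
print("tip",onz(a,*S(259.5,403),73.5),"cup",onz(a,*S(264.5,475),45.5))
print("screws",onz(a,*S(*np.mean([(98,476),(279,382),(429,477),(255,579)],0)),45))
E
```

```text
[483.82 202.35 131.14] [ 0.49  0.38 -1.22]
[483.79 202.39 131.12] [ 0.74  0.82 -1.26]
[483.7  202.39 131.04] [ 0.46  0.37 -1.2 ]
tip [482.1  204.75  73.5 ] cup [481.73 202.56  45.5 ]
screws [481.5  201.28  45.  ]
```

>>> step_arm(
  rows=[
    {"x": -0.012, "y": -0.001, "z": 0.0, "yaw": 0},
    {"x": -0.0225, "y": -0.001, "z": 0.01, "yaw": 0},
    {"x": -0.0225, "y": -0.001, "z": 0.022, "yaw": 0},
    {"x": -0.0225, "y": -0.001, "z": 0.022, "yaw": 0},
    {"x": -0.0225, "y": -0.001, "z": 0.022, "yaw": 0},
  ],
)

```text
time_s: 7.1
ee_pos: [481.9, 180.1, 108.0]
ee_rot: [[-0.0, 1.0, -0.0], [1.0, 0.0, -0.0], [-0.0, -0.0, -1.0]]
contact_force: [0.6, -0.0, -1.8]
grip_width: 15.6
```

```bash
python3 - <<'E'
from h import *
a=camera("scene")
s=get_state();print(s["ee_pos"],s["contact_force"],s["time_s"])
crop(a["frame"],190,140,90,90,8,"pics/a8.png")
E
```

```text
[482.19 180.2  108.32] [-0.12 -0.37  0.19] 7.15
```

View pics/a8.png

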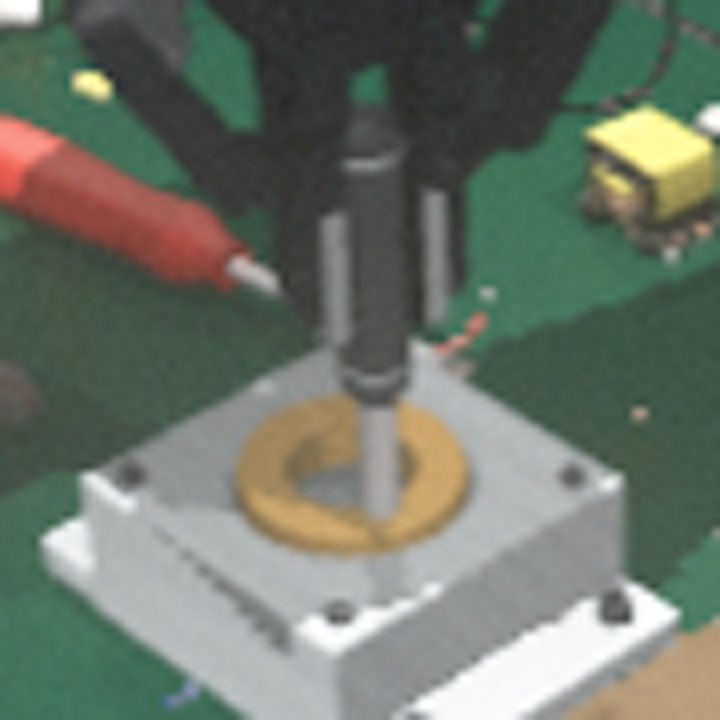

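```bash
python3 - <<'E'
from h import *
a=camera("scene")
S=lambda x,y:((x+.5)/8+190-.5,(y+.5)/8+140-.5)
f=a["frame"]
hsv=cv2.cvtColor(f,cv2.COLOR_RGB2HSV)
print("tip",onz(a,*S(380,512),51),onz(a,*S(380,507),51))
print("cup",onz(a,*S(353,475),45))
print("hole",onz(a,*S(350,470),44))
print("screws",onz(a,*S(*np.mean([(130,475),(573,476),(340,612)],0)),45), [onz(a,*S(*p),45) for p in [(130,475),(573,476),(340,612)]])
E
```

```text
tip [480.23 178.53  51.  ] [480.92 180.39  51.  ]
cup [481.76 202.58  45.  ]
hole [482.19 206.07  44.  ]
screws [474.15 185.6   45.  ] [array([430.75, 224.49,  45.  ]), array([532.03, 180.55,  45.  ]), array([460.37, 153.18,  45.  ])]
```

>>> step_arm(
  rows=[
    {"x": 0.0015, "y": 0.0009, "z": 0.001, "yaw": 0},
    {"x": 0.0015, "y": 0.0009, "z": 0.002, "yaw": 0},
    {"x": 0.0015, "y": 0.0009, "z": 0.003, "yaw": 0},
    {"x": 0.0015, "y": 0.0009, "z": 0.003, "yaw": 0},
  ],
)

```text
time_s: 7.7
ee_pos: [482.8, 181.5, 105.2]
ee_rot: [[-0.0, 1.0, -0.0], [1.0, 0.0, -0.0], [-0.0, -0.0, -1.0]]
contact_force: [1.0, 0.0, -1.4]
grip_width: 15.8
```

>>> step_arm(
  rows=[
    {"x": 0, "y": 0, "z": 0.0005, "yaw": 0},
    {"x": 0, "y": 0, "z": 0.001, "yaw": 0},
    {"x": 0, "y": 0, "z": 0.001, "yaw": 0},
  ],
)

```text
time_s: 8.07
ee_pos: [482.9, 181.5, 104.2]
ee_rot: [[0.0, 1.0, -0.0], [1.0, -0.0, -0.0], [-0.0, -0.0, -1.0]]
contact_force: [-1.0, -0.7, -1.6]
grip_width: 15.9
```

>>> step_arm(
  rows=[
    {"x": 0, "y": 0, "z": 0.0005, "yaw": 0},
    {"x": 0, "y": 0, "z": 0.001, "yaw": 0},
    {"x": 0, "y": 0, "z": 0.001, "yaw": 0},
  ],
)

```text
time_s: 8.45
ee_pos: [482.9, 181.5, 103.2]
ee_rot: [[-0.0, 1.0, -0.0], [1.0, 0.0, -0.0], [-0.0, -0.0, -1.0]]
contact_force: [-0.3, -0.2, -1.1]
grip_width: 15.9
```

>>> step_arm(
  rows=[
    {"x": 0, "y": 0, "z": 0.0005, "yaw": 0},
    {"x": 0, "y": 0, "z": 0.0005, "yaw": 0},
  ],
)

```text
time_s: 8.7
ee_pos: [483.0, 181.5, 102.8]
ee_rot: [[0.0, 1.0, 0.0], [1.0, -0.0, -0.0], [-0.0, 0.0, -1.0]]
contact_force: [0.5, 0.2, -0.5]
grip_width: 16.1
```

>>> step_arm(
  rows=[
    {"x": 0, "y": 0, "z": 0.0005, "yaw": 0},
    {"x": 0, "y": 0, "z": 0.0005, "yaw": 0},
  ],
)

```text
time_s: 8.95
ee_pos: [483.1, 181.5, 102.6]
ee_rot: [[-0.0, 1.0, 0.0], [1.0, 0.0, 0.0], [0.0, 0.0, -1.0]]
contact_force: [-0.4, -0.8, 2.3]
grip_width: 15.8
```

>>> step_arm(
  rows=[
    {"x": 0, "y": 0, "z": 0.0005, "yaw": 0},
    {"x": 0, "y": 0, "z": 0.0005, "yaw": 0},
  ],
)

```text
time_s: 9.2
ee_pos: [483.2, 181.5, 102.4]
ee_rot: [[-0.0, 1.0, 0.001], [1.0, 0.0, 0.0], [0.0, 0.001, -1.0]]
contact_force: [-1.7, -0.2, 5.6]
grip_width: 15.9
```

>>> step_arm(
  rows=[
    {"x": 0, "y": 0, "z": -0.006, "yaw": 0},
    {"x": 0.02, "y": 0, "z": -0.006, "yaw": 0},
    {"x": 0.043, "y": 0, "z": -0.006, "yaw": 0},
    {"x": 0.043, "y": 0, "z": -0.006, "yaw": 0},
    {"x": 0.043, "y": 0, "z": -0.005, "yaw": 0},
    {"x": 0.043, "y": 0, "z": -0.004, "yaw": 0},
    {"x": 0.043, "y": 0, "z": -0.003, "yaw": 0},
    {"x": 0.043, "y": 0, "z": -0.003, "yaw": 0},
  ],
)

```text
time_s: 10.2
ee_pos: [483.0, 224.0, 104.9]
ee_rot: [[0.001, 1.0, -0.0], [1.0, -0.001, -0.001], [-0.001, -0.0, -1.0]]
contact_force: [-0.5, -1.0, -0.3]
grip_width: 16.0
```

>>> step_arm(
  rows=[
    {"x": 0, "y": 0, "z": 0.0005, "yaw": 0},
    {"x": 0, "y": 0, "z": 0.001, "yaw": 0},
    {"x": 0, "y": 0, "z": 0.001, "yaw": 0},
  ],
)

```text
time_s: 10.58
ee_pos: [483.0, 224.2, 104.5]
ee_rot: [[0.0, 1.0, 0.001], [1.0, -0.0, -0.001], [-0.001, 0.001, -1.0]]
contact_force: [-2.1, -2.8, 5.0]
grip_width: 16.1
```

>>> step_arm(
  rows=[
    {"x": 0, "y": 0, "z": 0.0005, "yaw": 0},
    {"x": 0, "y": 0, "z": 0.0005, "yaw": 0},
  ],
)

```text
time_s: 10.82
ee_pos: [483.1, 224.2, 104.4]
ee_rot: [[0.0, 1.0, 0.001], [1.0, -0.0, -0.001], [-0.001, 0.001, -1.0]]
contact_force: [-3.2, -2.0, 8.9]
grip_width: 15.8
```

>>> step_arm(
  rows=[
    {"x": 0, "y": 0, "z": -0.006, "yaw": 0},
    {"x": -0.01, "y": 0.01, "z": -0.006, "yaw": 0},
    {"x": -0.0215, "y": 0.0215, "z": -0.006, "yaw": 0},
    {"x": -0.0215, "y": 0.0215, "z": -0.005, "yaw": 0},
    {"x": -0.0215, "y": 0.0215, "z": -0.003, "yaw": 0},
    {"x": -0.0215, "y": 0.0215, "z": -0.002, "yaw": 0},
    {"x": -0.0215, "y": 0.0215, "z": -0.001, "yaw": 0},
    {"x": -0.0215, "y": 0.0215, "z": -0.001, "yaw": 0},
  ],
)

```text
time_s: 11.82
ee_pos: [504.3, 203.1, 104.2]
ee_rot: [[-0.0, 1.0, -0.0], [1.0, 0.0, -0.0], [-0.0, -0.0, -1.0]]
contact_force: [0.3, 0.0, -1.3]
grip_width: 16.0
```

>>> step_arm(
  rows=[
    {"x": 0, "y": 0, "z": 0.0005, "yaw": 0},
    {"x": 0, "y": 0, "z": 0.0005, "yaw": 0},
  ],
)

```text
time_s: 12.08
ee_pos: [504.4, 203.1, 103.9]
ee_rot: [[-0.0, 1.0, 0.0], [1.0, 0.0, 0.0], [0.0, 0.0, -1.0]]
contact_force: [-1.6, -0.3, -0.6]
grip_width: 15.8
```

>>> step_arm(
  rows=[
    {"x": 0, "y": 0, "z": 0.0005, "yaw": 0},
    {"x": 0, "y": 0, "z": 0.0005, "yaw": 0},
  ],
)

```text
time_s: 12.32
ee_pos: [504.5, 203.1, 103.7]
ee_rot: [[-0.0, 1.0, 0.0], [1.0, 0.0, 0.0], [0.0, 0.0, -1.0]]
contact_force: [-1.6, -0.1, 3.0]
grip_width: 15.8
```

>>> step_arm(
  rows=[
    {"x": 0, "y": 0, "z": -0.005, "yaw": 0},
    {"x": 0.01, "y": -0.01, "z": -0.005, "yaw": 0},
    {"x": 0.0215, "y": -0.0215, "z": -0.005, "yaw": 0},
    {"x": 0.0215, "y": -0.0215, "z": -0.004, "yaw": 0},
    {"x": 0.0215, "y": -0.0215, "z": -0.002, "yaw": 0},
    {"x": 0.0215, "y": -0.0215, "z": -0.001, "yaw": 0},
    {"x": 0.0215, "y": -0.0215, "z": 0, "yaw": 0},
    {"x": 0.0215, "y": -0.0215, "z": 0.0005, "yaw": 0},
    {"x": 0.0215, "y": -0.0215, "z": 0.001, "yaw": 0},
    {"x": 0.0215, "y": -0.0215, "z": 0.0015, "yaw": 0},
    {"x": 0.0215, "y": -0.0215, "z": 0.0015, "yaw": 0},
  ],
)

```text
time_s: 13.7
ee_pos: [483.2, 224.6, 103.2]
ee_rot: [[0.0, 1.0, 0.001], [1.0, -0.0, 0.001], [0.001, 0.001, -1.0]]
contact_force: [-3.0, 0.4, 10.9]
grip_width: 15.8
```

>>> step_arm(
  rows=[
    {"x": 0, "y": 0, "z": 0.0005, "yaw": 0},
    {"x": 0, "y": 0, "z": 0.001, "yaw": 0},
    {"x": 0, "y": 0, "z": 0.001, "yaw": 0},
  ],
)

```text
time_s: 14.08
ee_pos: [483.2, 224.6, 102.3]
ee_rot: [[0.0, 1.0, 0.001], [1.0, -0.0, 0.001], [0.001, 0.001, -1.0]]
contact_force: [-3.8, 0.5, 10.6]
grip_width: 16.0
```

>>> step_arm(
  rows=[
    {"x": 0, "y": 0, "z": 0.0005, "yaw": 0},
    {"x": 0, "y": 0, "z": 0.001, "yaw": 0},
    {"x": 0, "y": 0, "z": 0.001, "yaw": 0},
  ],
)

```text
time_s: 14.45
ee_pos: [483.2, 224.7, 101.3]
ee_rot: [[0.0, 1.0, 0.001], [1.0, -0.0, 0.001], [0.001, 0.001, -1.0]]
contact_force: [-4.7, -1.2, 12.0]
grip_width: 16.0
```

>>> step_arm(
  rows=[
    {"x": 0, "y": 0, "z": -0.007, "yaw": 0},
    {"x": -0.02, "y": 0, "z": -0.007, "yaw": 0},
    {"x": -0.043, "y": 0, "z": -0.007, "yaw": 0},
    {"x": -0.043, "y": 0, "z": -0.006, "yaw": 0},
    {"x": -0.043, "y": 0, "z": -0.004, "yaw": 0},
    {"x": -0.043, "y": 0, "z": -0.003, "yaw": 0},
    {"x": -0.043, "y": 0, "z": -0.002, "yaw": 0},
    {"x": -0.043, "y": 0, "z": -0.001, "yaw": 0},
    {"x": -0.043, "y": 0, "z": -0.0005, "yaw": 0},
    {"x": -0.043, "y": 0, "z": 0, "yaw": 0},
    {"x": -0.043, "y": 0, "z": 0, "yaw": 0},
  ],
)

```text
time_s: 15.82
ee_pos: [483.1, 181.7, 100.2]
ee_rot: [[-0.0, 1.0, 0.0], [1.0, 0.0, 0.0], [0.0, 0.0, -1.0]]
contact_force: [-2.1, 0.0, 4.1]
grip_width: 15.5
```

```bash
python3 - <<'E'
from h import *
a=camera("scene")
s=get_state();print(s["ee_pos"],s["contact_force"],s["torque"],s["time_s"],s["grip_width"])
crop(a["frame"],200,130,80,90,8,"pics/a9.png")
E
```

```text
[483.08 181.65 100.2 ] [-1.23 -0.62  4.16] [ 0.17  0.42 -0.02] 15.875 15.768669085875244
```

View pics/a9.png

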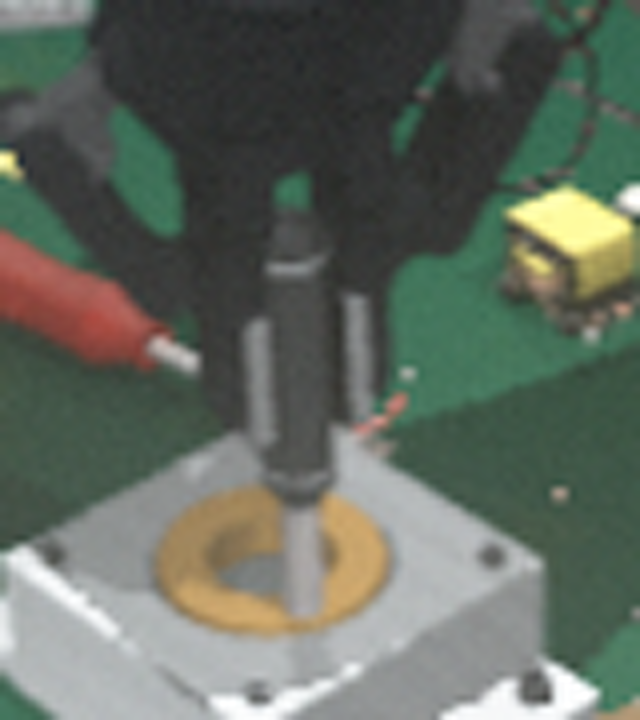

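>>> step_arm(
  rows=[
    {"x": 0, "y": 0, "z": -0.007, "yaw": 0},
    {"x": 0.02, "y": 0, "z": -0.007, "yaw": 0},
    {"x": 0.043, "y": 0, "z": -0.007, "yaw": 0},
    {"x": 0.043, "y": 0, "z": -0.005, "yaw": 0},
    {"x": 0.043, "y": 0, "z": -0.003, "yaw": 0},
    {"x": 0.043, "y": 0, "z": -0.002, "yaw": 0},
    {"x": 0.043, "y": 0, "z": -0.001, "yaw": 0},
    {"x": 0.043, "y": 0, "z": -0.001, "yaw": 0},
  ],
)

```text
time_s: 16.88
ee_pos: [482.9, 223.9, 101.5]
ee_rot: [[0.001, 1.0, 0.0], [1.0, -0.001, -0.0], [-0.0, 0.0, -1.0]]
contact_force: [-2.6, -0.6, 5.8]
grip_width: 15.8
```

>>> step_arm(
  rows=[
    {"x": 0, "y": 0, "z": 0.0005, "yaw": 0},
    {"x": 0, "y": 0, "z": 0.001, "yaw": 0},
    {"x": 0, "y": 0, "z": 0.0015, "yaw": 0},
    {"x": 0, "y": 0, "z": 0.002, "yaw": 0},
    {"x": 0, "y": 0, "z": 0.0025, "yaw": 0},
    {"x": 0, "y": 0, "z": 0.003, "yaw": 0},
  ],
)

```text
time_s: 17.62
ee_pos: [483.0, 223.9, 99.4]
ee_rot: [[0.001, 1.0, 0.001], [1.0, -0.001, -0.0], [-0.0, 0.001, -1.0]]
contact_force: [-4.8, -1.8, 11.6]
grip_width: 16.1
```

>>> step_arm(
  rows=[
    {"x": 0, "y": 0, "z": -0.007, "yaw": 0},
    {"x": -0.01, "y": 0.01, "z": -0.007, "yaw": 0},
    {"x": -0.0215, "y": 0.0215, "z": -0.007, "yaw": 0},
    {"x": -0.0215, "y": 0.0215, "z": -0.006, "yaw": 0},
    {"x": -0.0215, "y": 0.0215, "z": -0.004, "yaw": 0},
    {"x": -0.0215, "y": 0.0215, "z": -0.003, "yaw": 0},
    {"x": -0.0215, "y": 0.0215, "z": -0.002, "yaw": 0},
    {"x": -0.0215, "y": 0.0215, "z": -0.0015, "yaw": 0},
    {"x": -0.0215, "y": 0.0215, "z": -0.0015, "yaw": 0},
  ],
)

```text
time_s: 18.75
ee_pos: [504.3, 203.2, 99.3]
ee_rot: [[-0.0, 1.0, -0.0], [1.0, 0.0, 0.0], [0.0, -0.0, -1.0]]
contact_force: [0.1, 0.4, -0.3]
grip_width: 15.9
```

>>> step_arm(
  rows=[
    {"x": 0, "y": -0.005, "z": -0.006, "yaw": 0},
    {"x": 0, "y": -0.025, "z": -0.006, "yaw": 0},
    {"x": 0, "y": -0.043, "z": -0.006, "yaw": 0},
    {"x": 0, "y": -0.043, "z": -0.005, "yaw": 0},
    {"x": 0, "y": -0.043, "z": -0.003, "yaw": 0},
    {"x": 0, "y": -0.043, "z": -0.002, "yaw": 0},
    {"x": 0, "y": -0.043, "z": -0.001, "yaw": 0},
    {"x": 0, "y": -0.043, "z": -0.0005, "yaw": 0},
    {"x": 0, "y": -0.043, "z": -0.0005, "yaw": 0},
  ],
)

```text
time_s: 19.88
ee_pos: [461.5, 202.9, 99.6]
ee_rot: [[0.0, 1.0, -0.0], [1.0, -0.0, -0.0], [-0.0, -0.0, -1.0]]
contact_force: [0.2, 0.2, -1.4]
grip_width: 16.0
```

>>> step_arm(
  rows=[
    {"x": 0, "y": 0, "z": 0.0005, "yaw": 0},
    {"x": 0, "y": 0, "z": 0.001, "yaw": 0},
    {"x": 0, "y": 0, "z": 0.001, "yaw": 0},
  ],
)

```text
time_s: 20.25
ee_pos: [461.6, 203.0, 99.1]
ee_rot: [[0.0, 1.0, 0.0], [1.0, -0.0, 0.0], [0.0, 0.0, -1.0]]
contact_force: [-0.9, -0.3, 2.5]
grip_width: 15.9
```

>>> step_arm(
  rows=[
    {"x": 0, "y": 0, "z": -0.006, "yaw": 0},
    {"x": 0.01, "y": 0.01, "z": -0.006, "yaw": 0},
    {"x": 0.0215, "y": 0.0215, "z": -0.006, "yaw": 0},
    {"x": 0.0215, "y": 0.0215, "z": -0.004, "yaw": 0},
    {"x": 0.0215, "y": 0.0215, "z": -0.002, "yaw": 0},
    {"x": 0.0215, "y": 0.0215, "z": -0.001, "yaw": 0},
    {"x": 0.0215, "y": 0.0215, "z": 0, "yaw": 0},
    {"x": 0.0215, "y": 0.0215, "z": 0, "yaw": 0},
  ],
)

```text
time_s: 21.25
ee_pos: [482.7, 224.4, 99.6]
ee_rot: [[0.0, 1.0, 0.0], [1.0, -0.0, 0.0], [0.0, 0.0, -1.0]]
contact_force: [-2.9, 0.8, 5.3]
grip_width: 15.7
```

>>> step_arm(
  rows=[
    {"x": 0, "y": 0, "z": 0.0005, "yaw": 0},
    {"x": 0, "y": 0, "z": 0.001, "yaw": 0},
    {"x": 0, "y": 0, "z": 0.0015, "yaw": 0},
    {"x": 0, "y": 0, "z": 0.002, "yaw": 0},
    {"x": 0, "y": 0, "z": 0.002, "yaw": 0},
  ],
)

```text
time_s: 21.88
ee_pos: [482.8, 224.4, 98.3]
ee_rot: [[0.0, 1.0, 0.001], [1.0, -0.0, 0.0], [0.0, 0.001, -1.0]]
contact_force: [-3.0, -0.9, 10.9]
grip_width: 15.9
```

>>> step_arm(
  rows=[
    {"x": 0, "y": 0, "z": -0.007, "yaw": 0},
    {"x": -0.02, "y": 0, "z": -0.007, "yaw": 0},
    {"x": -0.043, "y": 0, "z": -0.007, "yaw": 0},
    {"x": -0.043, "y": 0, "z": -0.005, "yaw": 0},
    {"x": -0.043, "y": 0, "z": -0.003, "yaw": 0},
    {"x": -0.043, "y": 0, "z": -0.002, "yaw": 0},
    {"x": -0.043, "y": 0, "z": -0.002, "yaw": 0},
  ],
)

```text
time_s: 22.75
ee_pos: [482.8, 181.8, 98.5]
ee_rot: [[-0.001, 1.0, -0.0], [1.0, 0.001, -0.0], [-0.0, -0.0, -1.0]]
contact_force: [-1.3, 0.2, -0.8]
grip_width: 15.9
```

>>> step_arm(
  rows=[
    {"x": 0, "y": 0, "z": 0.0005, "yaw": 0},
    {"x": 0, "y": 0, "z": 0.0005, "yaw": 0},
  ],
)

```text
time_s: 23.0
ee_pos: [482.9, 181.7, 98.3]
ee_rot: [[-0.0, 1.0, -0.0], [1.0, 0.0, -0.0], [-0.0, -0.0, -1.0]]
contact_force: [0.2, 0.2, -1.1]
grip_width: 15.7
```

>>> step_arm(
  rows=[
    {"x": 0, "y": 0, "z": 0.0005, "yaw": 0},
    {"x": 0, "y": 0, "z": 0.001, "yaw": 0},
    {"x": 0, "y": 0, "z": 0.001, "yaw": 0},
  ],
)

```text
time_s: 23.38
ee_pos: [483.0, 181.5, 97.5]
ee_rot: [[-0.0, 1.0, 0.0], [1.0, 0.0, 0.0], [0.0, 0.0, -1.0]]
contact_force: [-0.4, -0.1, 1.0]
grip_width: 15.8
```

>>> step_arm(
  rows=[
    {"x": 0, "y": 0, "z": -0.007, "yaw": 0},
    {"x": 0.02, "y": 0, "z": -0.007, "yaw": 0},
    {"x": 0.043, "y": 0, "z": -0.007, "yaw": 0},
    {"x": 0.043, "y": 0, "z": -0.005, "yaw": 0},
    {"x": 0.043, "y": 0, "z": -0.003, "yaw": 0},
    {"x": 0.043, "y": 0, "z": -0.001, "yaw": 0},
    {"x": 0.043, "y": 0, "z": 0, "yaw": 0},
    {"x": 0.043, "y": 0, "z": 0.0005, "yaw": 0},
    {"x": 0.043, "y": 0, "z": 0.001, "yaw": 0},
    {"x": 0.043, "y": 0, "z": 0.0015, "yaw": 0},
    {"x": 0.043, "y": 0, "z": 0.0015, "yaw": 0},
  ],
)

```text
time_s: 24.75
ee_pos: [483.1, 223.9, 97.4]
ee_rot: [[0.001, 1.0, 0.001], [1.0, -0.001, 0.0], [0.0, 0.001, -1.0]]
contact_force: [-4.0, -0.8, 10.9]
grip_width: 16.0
```

>>> step_arm(
  rows=[
    {"x": 0, "y": 0, "z": 0.0005, "yaw": 0},
    {"x": 0, "y": 0, "z": 0.001, "yaw": 0},
    {"x": 0, "y": 0, "z": 0.001, "yaw": 0},
  ],
)

```text
time_s: 25.12
ee_pos: [483.1, 223.9, 96.4]
ee_rot: [[0.001, 1.0, 0.001], [1.0, -0.001, 0.0], [0.0, 0.001, -1.0]]
contact_force: [-3.7, -1.0, 11.7]
grip_width: 15.6
```

>>> step_arm(
  rows=[
    {"x": 0, "y": 0, "z": -0.007, "yaw": 0},
    {"x": -0.02, "y": 0, "z": -0.007, "yaw": 0},
    {"x": -0.043, "y": 0, "z": -0.007, "yaw": 0},
    {"x": -0.043, "y": 0, "z": -0.005, "yaw": 0},
    {"x": -0.043, "y": 0, "z": -0.003, "yaw": 0},
    {"x": -0.043, "y": 0, "z": -0.0025, "yaw": 0},
    {"x": -0.043, "y": 0, "z": -0.002, "yaw": 0},
    {"x": -0.043, "y": 0, "z": -0.002, "yaw": 0},
  ],
)

```text
time_s: 26.12
ee_pos: [483.0, 181.8, 96.7]
ee_rot: [[-0.001, 1.0, 0.0], [1.0, 0.001, -0.0], [-0.0, 0.0, -1.0]]
contact_force: [0.3, 0.4, -1.0]
grip_width: 16.1
```

>>> step_arm(
  rows=[
    {"x": 0, "y": 0, "z": 0.0005, "yaw": 0},
    {"x": 0, "y": 0, "z": 0.001, "yaw": 0},
    {"x": 0, "y": 0, "z": 0.001, "yaw": 0},
  ],
)

```text
time_s: 26.5
ee_pos: [483.0, 181.5, 95.8]
ee_rot: [[-0.0, 1.0, 0.0], [1.0, 0.0, 0.0], [0.0, 0.0, -1.0]]
contact_force: [-0.3, 0.0, -1.0]
grip_width: 15.8
```

```bash
python3 - <<'E'
from h import *
a=camera("scene")
s=get_state();print(s["ee_pos"],s["contact_force"],s["torque"],s["time_s"],s["grip_width"])
crop(a["frame"],200,130,80,90,8,"pics/a10.png")
E
```

```text
[483.03 181.55  95.85] [-0.68  0.46  0.09] [ 0.06  0.02 -0.04] 26.55 16.24970038470507
```

View pics/a10.png

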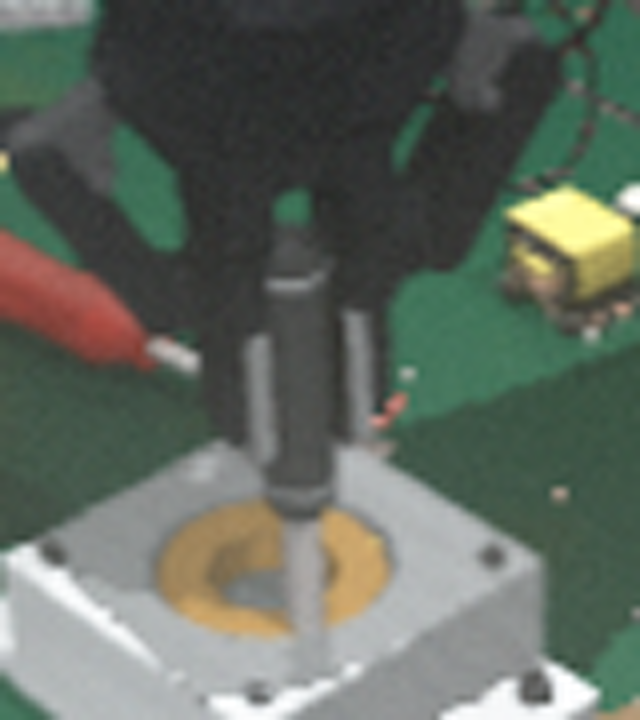

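```bash
python3 - <<'E'
from h import *
a=camera("scene")
S=lambda x,y:((x+.5)/8+200-.5,(y+.5)/8+130-.5)
crop(a["frame"],225,190,30,30,20,"pics/a11.png")
for v in (622,628,634,640): print(v,onz(a,*S(308,v),40))
print("scr mid",onz(a,*S((51+492)/2,(553+556)/2),45), "cup",onz(a,*S(275,568),42))
E
```

```text
622 [482.37 179.88  40.  ]
628 [481.53 177.66  40.  ]
634 [480.7  175.44  40.  ]
640 [479.88 173.23  40.  ]
scr mid [481.49 202.93  45.  ] cup [481.61 201.1   42.  ]
```

View pics/a11.png

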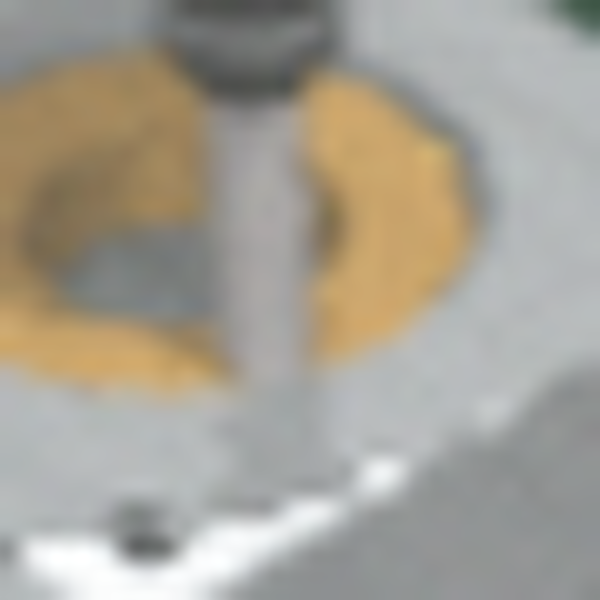

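>>> step_arm(
  rows=[
    {"x": 0, "y": 0, "z": 0.0005, "yaw": 0},
    {"x": 0, "y": 0, "z": 0.0005, "yaw": 0},
  ],
)

```text
time_s: 26.85
ee_pos: [483.1, 181.5, 95.7]
ee_rot: [[0.0, 1.0, 0.0], [1.0, -0.0, 0.0], [0.0, 0.0, -1.0]]
contact_force: [-0.6, -0.4, 3.9]
grip_width: 15.9
```

>>> step_arm(
  rows=[
    {"x": 0, "y": 0, "z": 0.0005, "yaw": 0},
    {"x": 0, "y": 0, "z": 0.0005, "yaw": 0},
  ],
)

```text
time_s: 27.1
ee_pos: [483.1, 181.6, 95.5]
ee_rot: [[-0.0, 1.0, 0.001], [1.0, 0.0, 0.0], [0.0, 0.001, -1.0]]
contact_force: [-2.4, 0.1, 7.1]
grip_width: 16.4
```

>>> step_arm(
  rows=[
    {"x": 0, "y": 0, "z": -0.005, "yaw": 0},
    {"x": 0.02, "y": 0, "z": -0.005, "yaw": 0},
    {"x": 0.043, "y": 0, "z": -0.005, "yaw": 0},
    {"x": 0.043, "y": 0, "z": -0.004, "yaw": 0},
    {"x": 0.043, "y": 0, "z": -0.003, "yaw": 0},
    {"x": 0.043, "y": 0, "z": -0.002, "yaw": 0},
    {"x": 0.043, "y": 0, "z": -0.0015, "yaw": 0},
    {"x": 0.043, "y": 0, "z": -0.0015, "yaw": 0},
  ],
)

```text
time_s: 28.1
ee_pos: [482.9, 224.0, 96.7]
ee_rot: [[0.001, 1.0, 0.0], [1.0, -0.001, -0.001], [-0.001, 0.0, -1.0]]
contact_force: [-2.1, -1.1, 4.8]
grip_width: 15.8
```

>>> step_arm(
  rows=[
    {"x": 0, "y": 0, "z": 0.0005, "yaw": 0},
    {"x": 0, "y": 0, "z": 0.001, "yaw": 0},
    {"x": 0, "y": 0, "z": 0.0015, "yaw": 0},
    {"x": 0, "y": 0, "z": 0.0015, "yaw": 0},
  ],
)

```text
time_s: 28.6
ee_pos: [483.0, 224.1, 96.0]
ee_rot: [[0.0, 1.0, 0.001], [1.0, -0.0, -0.001], [-0.001, 0.001, -1.0]]
contact_force: [-3.8, -1.9, 9.8]
grip_width: 15.7
```

>>> step_arm(
  rows=[
    {"x": 0, "y": 0, "z": 0.0005, "yaw": 0},
    {"x": 0, "y": 0, "z": 0.001, "yaw": 0},
    {"x": 0, "y": 0, "z": 0.001, "yaw": 0},
  ],
)

```text
time_s: 28.98
ee_pos: [483.2, 224.2, 95.5]
ee_rot: [[0.0, 1.0, 0.001], [1.0, -0.0, -0.0], [-0.0, 0.001, -1.0]]
contact_force: [-4.9, -1.9, 14.3]
grip_width: 15.7
```

>>> step_arm(
  rows=[
    {"x": 0, "y": 0, "z": 0.0003, "yaw": 0},
    {"x": 0, "y": 0, "z": 0.0005, "yaw": 0},
    {"x": 0, "y": 0, "z": 0.0005, "yaw": 0},
  ],
)

```text
time_s: 29.35
ee_pos: [483.2, 224.2, 95.3]
ee_rot: [[0.0, 1.0, 0.002], [1.0, -0.0, -0.0], [-0.0, 0.002, -1.0]]
contact_force: [-6.0, -2.9, 17.3]
grip_width: 16.2
```

>>> step_arm(
  rows=[
    {"x": 0, "y": 0, "z": 0.0002, "yaw": 0},
    {"x": 0, "y": 0, "z": 0.0002, "yaw": 0},
    {"x": 0, "y": 0, "z": 0.0002, "yaw": 0},
    {"x": 0, "y": 0, "z": 0.0002, "yaw": 0},
    {"x": 0, "y": 0, "z": 0.0002, "yaw": 0},
    {"x": 0, "y": 0, "z": 0.0002, "yaw": 0},
  ],
)

```text
time_s: 30.1
ee_pos: [483.2, 224.2, 95.3]
ee_rot: [[0.0, 1.0, 0.002], [1.0, -0.0, -0.0], [-0.0, 0.002, -1.0]]
contact_force: [-5.5, -1.4, 17.6]
grip_width: 16.2
```

```bash
python3 - <<'E'
from h import *
a=camera("scene")
s=get_state();print(s["ee_pos"],s["contact_force"],s["torque"],s["time_s"],s["grip_width"])
crop(a["frame"],200,120,80,90,8,"pics/a12.png")
E
```

```text
[483.2  224.22  95.29] [-5.97 -2.43 17.79] [-0.63  1.6  -0.01] 30.15 15.846101891079458
```

View pics/a12.png

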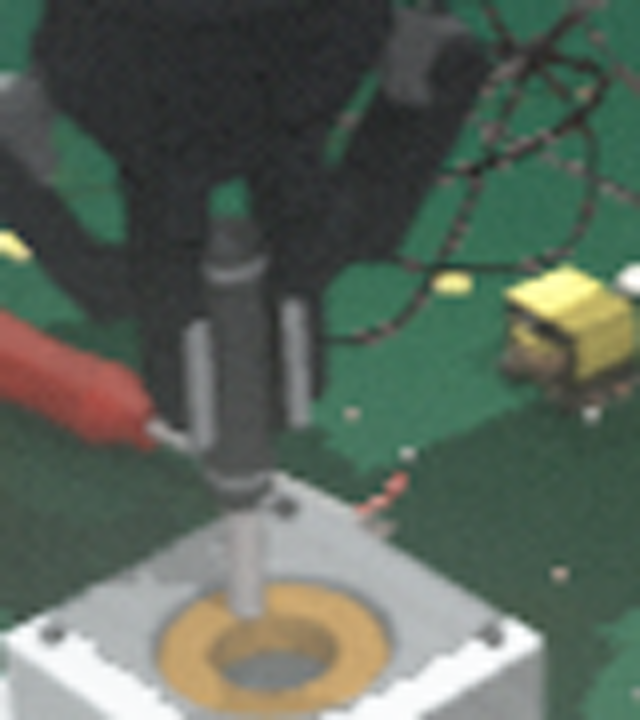

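>>> step_arm(
  rows=[
    {"x": 0, "y": 0, "z": -0.007, "yaw": 0},
    {"x": -0.02, "y": 0, "z": -0.007, "yaw": 0},
    {"x": -0.043, "y": 0, "z": -0.007, "yaw": 0},
    {"x": -0.043, "y": 0, "z": -0.005, "yaw": 0},
    {"x": -0.043, "y": 0, "z": -0.003, "yaw": 0},
    {"x": -0.043, "y": 0, "z": -0.002, "yaw": 0},
    {"x": -0.043, "y": 0, "z": -0.0015, "yaw": 0},
    {"x": -0.043, "y": 0, "z": -0.0015, "yaw": 0},
  ],
)

```text
time_s: 31.15
ee_pos: [483.8, 180.9, 95.4]
ee_rot: [[0.001, 1.0, 0.002], [1.0, -0.001, -0.001], [-0.001, 0.002, -1.0]]
contact_force: [-1.5, -1.4, 9.1]
grip_width: 15.9
```

>>> step_arm(
  rows=[
    {"x": 0, "y": 0, "z": 0.0005, "yaw": 0},
    {"x": 0, "y": 0, "z": 0.0005, "yaw": 0},
  ],
)

```text
time_s: 31.4
ee_pos: [483.8, 180.9, 95.3]
ee_rot: [[0.001, 1.0, 0.002], [1.0, -0.001, -0.001], [-0.001, 0.002, -1.0]]
contact_force: [-2.8, -2.5, 10.9]
grip_width: 15.9
```

>>> step_arm(
  rows=[
    {"x": 0, "y": 0, "z": 0.0005, "yaw": 0},
    {"x": 0, "y": 0, "z": 0.0005, "yaw": 0},
  ],
)

```text
time_s: 31.65
ee_pos: [483.9, 181.0, 95.3]
ee_rot: [[0.0, 1.0, 0.002], [1.0, -0.0, -0.001], [-0.001, 0.002, -1.0]]
contact_force: [-4.3, -2.2, 16.1]
grip_width: 15.8
```

>>> step_arm(
  rows=[
    {"x": 0, "y": 0, "z": 0.0005, "yaw": 0},
    {"x": 0, "y": 0, "z": 0.0005, "yaw": 0},
  ],
)

```text
time_s: 31.9
ee_pos: [484.0, 181.0, 95.1]
ee_rot: [[0.001, 1.0, 0.003], [1.0, -0.001, -0.001], [-0.001, 0.003, -1.0]]
contact_force: [-5.3, -2.7, 17.6]
grip_width: 16.4
```

>>> step_arm(
  rows=[
    {"x": 0, "y": 0, "z": 0.0002, "yaw": 0},
    {"x": 0, "y": 0, "z": 0.0002, "yaw": 0},
    {"x": 0, "y": 0, "z": 0.0002, "yaw": 0},
    {"x": 0, "y": 0, "z": 0.0002, "yaw": 0},
    {"x": 0, "y": 0, "z": 0.0002, "yaw": 0},
    {"x": 0, "y": 0, "z": 0.0002, "yaw": 0},
    {"x": 0, "y": 0, "z": 0.0002, "yaw": 0},
    {"x": 0, "y": 0, "z": 0.0002, "yaw": 0},
    {"x": 0, "y": 0, "z": 0.0002, "yaw": 0},
  ],
)

```text
time_s: 33.02
ee_pos: [484.0, 181.0, 95.1]
ee_rot: [[0.0, 1.0, 0.003], [1.0, -0.0, -0.001], [-0.001, 0.003, -1.0]]
contact_force: [-4.9, -3.6, 20.3]
grip_width: 15.9
```

>>> step_arm(
  rows=[
    {"x": 0, "y": 0, "z": -0.007, "yaw": 0},
    {"x": 0.01, "y": 0.01, "z": -0.007, "yaw": 0},
    {"x": 0.0215, "y": 0.0215, "z": -0.007, "yaw": 0},
    {"x": 0.0215, "y": 0.0215, "z": -0.006, "yaw": 0},
    {"x": 0.0215, "y": 0.0215, "z": -0.004, "yaw": 0},
    {"x": 0.0215, "y": 0.0215, "z": -0.003, "yaw": 0},
    {"x": 0.0215, "y": 0.0215, "z": -0.002, "yaw": 0},
    {"x": 0.0215, "y": 0.0215, "z": -0.0015, "yaw": 0},
    {"x": 0.0215, "y": 0.0215, "z": -0.0015, "yaw": 0},
  ],
)

```text
time_s: 34.15
ee_pos: [504.2, 202.9, 95.6]
ee_rot: [[0.0, 1.0, 0.0], [1.0, -0.0, 0.0], [0.0, 0.0, -1.0]]
contact_force: [-3.5, -0.2, 9.2]
grip_width: 15.7
```

>>> step_arm(
  rows=[
    {"x": 0, "y": 0, "z": 0.0005, "yaw": 0},
    {"x": 0, "y": 0, "z": 0.0005, "yaw": 0},
  ],
)

```text
time_s: 34.4
ee_pos: [504.2, 202.9, 95.5]
ee_rot: [[0.0, 1.0, 0.001], [1.0, -0.0, 0.0], [0.0, 0.001, -1.0]]
contact_force: [-4.5, -0.7, 11.2]
grip_width: 15.9
```

>>> step_arm(
  rows=[
    {"x": 0, "y": 0, "z": 0.0005, "yaw": 0},
    {"x": 0, "y": 0, "z": 0.0005, "yaw": 0},
  ],
)

```text
time_s: 34.65
ee_pos: [504.3, 203.0, 95.4]
ee_rot: [[0.0, 1.0, 0.001], [1.0, -0.0, 0.001], [0.001, 0.001, -1.0]]
contact_force: [-5.4, -2.0, 14.4]
grip_width: 15.9
```

>>> step_arm(
  rows=[
    {"x": 0, "y": 0, "z": -0.006, "yaw": 0},
    {"x": 0, "y": -0.02, "z": -0.006, "yaw": 0},
    {"x": 0, "y": -0.043, "z": -0.006, "yaw": 0},
    {"x": 0, "y": -0.043, "z": -0.005, "yaw": 0},
    {"x": 0, "y": -0.043, "z": -0.003, "yaw": 0},
    {"x": 0, "y": -0.043, "z": -0.002, "yaw": 0},
    {"x": 0, "y": -0.043, "z": -0.001, "yaw": 0},
    {"x": 0, "y": -0.043, "z": -0.0005, "yaw": 0},
    {"x": 0, "y": -0.043, "z": -0.0005, "yaw": 0},
  ],
)

```text
time_s: 35.78
ee_pos: [462.7, 203.1, 95.4]
ee_rot: [[0.0, 1.0, 0.002], [1.0, -0.0, 0.0], [0.0, 0.002, -1.0]]
contact_force: [-3.1, -1.4, 11.1]
grip_width: 16.1
```

>>> step_arm(
  rows=[
    {"x": 0, "y": 0, "z": 0.0005, "yaw": 0},
    {"x": 0, "y": 0, "z": 0.0005, "yaw": 0},
  ],
)

```text
time_s: 36.02
ee_pos: [462.7, 203.2, 95.4]
ee_rot: [[0.0, 1.0, 0.002], [1.0, -0.0, 0.001], [0.001, 0.002, -1.0]]
contact_force: [-4.9, -1.1, 14.5]
grip_width: 15.9
```

>>> step_arm(
  rows=[
    {"x": 0, "y": 0, "z": 0.0005, "yaw": 0},
    {"x": 0, "y": 0, "z": 0.0005, "yaw": 0},
  ],
)

```text
time_s: 36.28
ee_pos: [462.8, 203.2, 95.3]
ee_rot: [[0.0, 1.0, 0.003], [1.0, -0.0, 0.001], [0.001, 0.003, -1.0]]
contact_force: [-5.2, -1.5, 17.2]
grip_width: 15.9
```

>>> step_arm(
  rows=[
    {"x": 0, "y": 0, "z": 0.0003, "yaw": 0},
    {"x": 0, "y": 0, "z": 0.0003, "yaw": 0},
    {"x": 0, "y": 0, "z": 0.0003, "yaw": 0},
    {"x": 0, "y": 0, "z": 0.0003, "yaw": 0},
    {"x": 0, "y": 0, "z": 0.0003, "yaw": 0},
    {"x": 0, "y": 0, "z": 0.0003, "yaw": 0},
    {"x": 0, "y": 0, "z": 0.0003, "yaw": 0},
    {"x": 0, "y": 0, "z": 0.0003, "yaw": 0},
  ],
)

```text
time_s: 37.28
ee_pos: [462.8, 203.2, 95.2]
ee_rot: [[0.0, 1.0, 0.003], [1.0, -0.0, 0.001], [0.001, 0.003, -1.0]]
contact_force: [-5.5, -2.2, 19.4]
grip_width: 16.1
```

>>> step_arm(
  rows=[
    {"x": 0, "y": 0, "z": -0.03, "yaw": 0},
    {"x": 0, "y": 0, "z": -0.07, "yaw": 0},
    {"x": -0.02, "y": 0.004, "z": -0.09, "yaw": 0},
    {"x": -0.06, "y": 0.01, "z": -0.09, "yaw": 0},
    {"x": -0.11, "y": 0.02, "z": -0.09, "yaw": 0},
    {"x": -0.16, "y": 0.0203, "z": -0.09, "yaw": 0},
    {"x": -0.21, "y": 0.0203, "z": -0.09, "yaw": 0},
    {"x": -0.24, "y": 0.0203, "z": -0.09, "yaw": 0},
    {"x": -0.255, "y": 0.0203, "z": -0.08, "yaw": 0},
    {"x": -0.2615, "y": 0.0203, "z": -0.05, "yaw": 0},
    {"x": -0.2615, "y": 0.0203, "z": -0.02, "yaw": 0},
    {"x": -0.2615, "y": 0.0203, "z": -0.012, "yaw": 0},
    {"x": -0.2615, "y": 0.0203, "z": -0.012, "yaw": 0},
    {"x": -0.2615, "y": 0.0203, "z": -0.012, "yaw": 0},
  ],
)

```text
time_s: 39.02
ee_pos: [482.8, -58.5, 105.6]
ee_rot: [[-0.001, 1.0, 0.002], [1.0, 0.001, -0.001], [-0.001, 0.002, -1.0]]
contact_force: [1.0, 0.1, -1.7]
grip_width: 15.5
```

```bash
python3 - <<'E'
from h import *
a=camera("scene");b=camera("top")
s=get_state();print(s["ee_pos"],s["contact_force"],s["torque"],s["time_s"],s["grip_width"])
crop(a["frame"],250,220,70,90,8,"pics/a13.png")
crop(a["frame"],195,150,80,70,8,"pics/a14.png")
crop(b["frame"],190,210,110,100,6,"pics/b14.png")
print("hole top",onz(b,158/5+330-.4,310/5+200-.4,34))
E
```

```text
[482.87 -58.61 105.72] [ 0.72 -0.73 -1.28] [-0.02 -0.02 -0.02] 39.125 16.20202968754017
hole top [482.71 -59.34  34.  ]
```

View pics/a13.png

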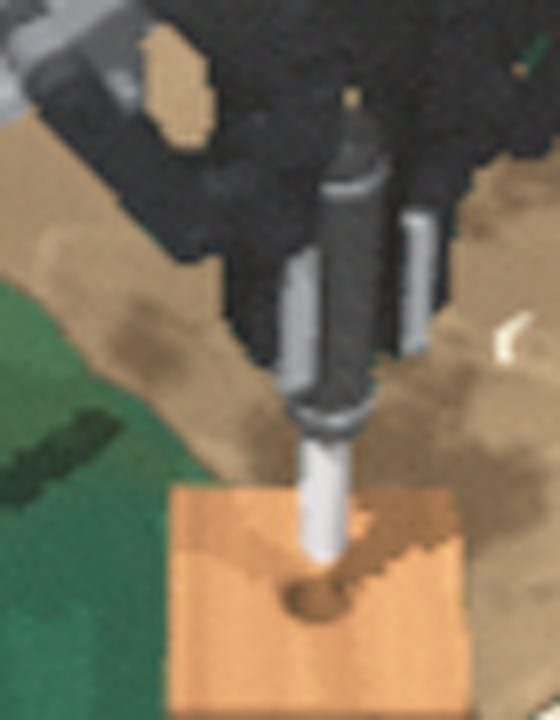

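View pics/a14.png

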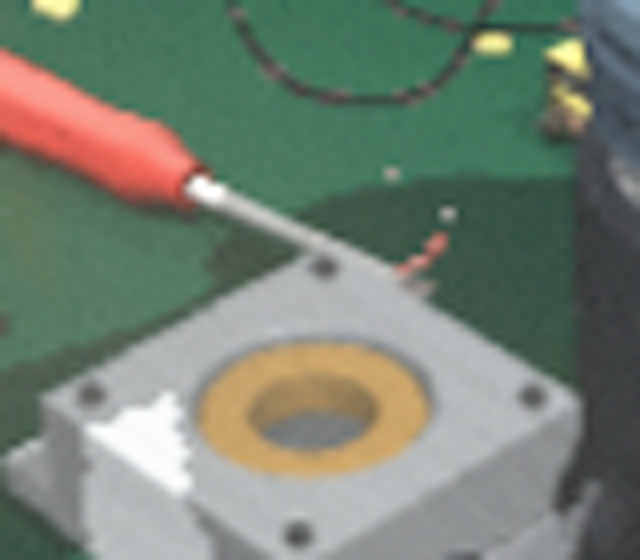

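View pics/b14.png

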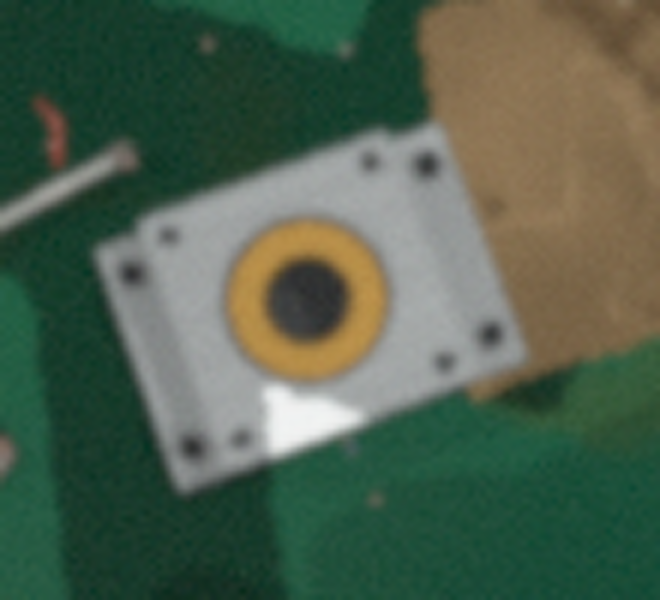

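```bash
python3 - <<'E'
from h import *
a=camera("scene");s=get_state();print(s["ee_pos"])
S=lambda x,y:((x+.5)/8+250-.5,(y+.5)/8+220-.5)
print("hole",onz(a,*S(318,598),34)); 
for v in(544,548,552):print("tip",onz(a,*S(323,v),s["ee_pos"][2]-57.1))
E
```

```text
[482.74 -58.64 105.61]
hole [481.35 -59.58  34.  ]
tip [482.54 -58.5   48.51]
tip [482.08 -59.47  48.51]
tip [481.62 -60.44  48.51]
```

>>> step_arm(
  rows=[
    {"x": 0, "y": -0.0007, "z": 0.004, "yaw": 0},
    {"x": 0, "y": -0.0007, "z": 0.008, "yaw": 0},
    {"x": 0, "y": -0.0007, "z": 0.012, "yaw": 0},
    {"x": 0, "y": -0.0007, "z": 0.015, "yaw": 0},
    {"x": 0, "y": -0.0007, "z": 0.018, "yaw": 0},
    {"x": 0, "y": -0.0007, "z": 0.021, "yaw": 0},
    {"x": 0, "y": -0.0007, "z": 0.021, "yaw": 0},
  ],
)

```text
time_s: 40.05
ee_pos: [480.9, -58.5, 83.3]
ee_rot: [[0.0, 1.0, -0.0], [1.0, -0.0, -0.0], [-0.0, -0.0, -1.0]]
contact_force: [-0.3, 0.9, -1.1]
grip_width: 16.0
```

>>> step_arm(
  rows=[
    {"x": 0, "y": 0, "z": 0.005, "yaw": 0},
    {"x": 0, "y": 0, "z": 0.01, "yaw": 0},
    {"x": 0, "y": 0, "z": 0.015, "yaw": 0},
    {"x": 0, "y": 0, "z": 0.019, "yaw": 0},
    {"x": 0, "y": 0, "z": 0.0215, "yaw": 0},
    {"x": 0, "y": 0, "z": 0.0215, "yaw": 0},
    {"x": 0, "y": 0, "z": 0.0215, "yaw": 0},
  ],
)

```text
time_s: 40.92
ee_pos: [481.2, -58.6, 62.2]
ee_rot: [[0.0, 1.0, 0.0], [1.0, -0.0, -0.0], [-0.0, 0.0, -1.0]]
contact_force: [-0.1, 0.3, -0.9]
grip_width: 15.8
```

>>> step_arm(
  rows=[
    {"x": 0, "y": 0, "z": 0.0005, "yaw": 0},
    {"x": 0, "y": 0, "z": 0.001, "yaw": 0},
    {"x": 0, "y": 0, "z": 0.001, "yaw": 0},
  ],
)

```text
time_s: 41.3
ee_pos: [481.2, -58.6, 61.2]
ee_rot: [[-0.0, 1.0, 0.0], [1.0, 0.0, -0.0], [-0.0, 0.0, -1.0]]
contact_force: [0.6, -0.8, -0.6]
grip_width: 15.8
```

>>> step_arm(
  rows=[
    {"x": 0, "y": 0, "z": 0, "yaw": 0},
    {"x": 0, "y": 0, "z": 0, "yaw": 0},
    {"x": 0, "y": 0, "z": 0, "yaw": 0},
    {"x": 0, "y": 0, "z": 0, "yaw": 0},
    {"x": 0, "y": 0, "z": 0, "yaw": 0},
    {"x": 0, "y": 0, "z": 0, "yaw": 0},
    {"x": 0, "y": 0, "z": 0, "yaw": 0},
    {"x": 0, "y": 0, "z": 0, "yaw": 0},
  ],
  grip=0.06,
)

```text
time_s: 42.3
ee_pos: [481.1, -58.5, 61.1]
ee_rot: [[0.0, 1.0, 0.0], [1.0, -0.0, -0.0], [-0.0, 0.0, -1.0]]
contact_force: [-1.0, 0.3, 0.1]
grip_width: 59.8
```

```bash
python3 - <<'E'
from h import *
a=camera("scene")
s=get_state();print(s["ee_pos"],s["contact_force"],s["torque"],s["time_s"],s["grip_width"])
crop(a["frame"],240,200,90,90,8,"pics/a15.png")
E
```

```text
[481.09 -58.53  61.08] [-0.29 -0.01 -0.5 ] [ 0.02 -0.02  0.  ] 42.35 60.24876122784102
```

View pics/a15.png

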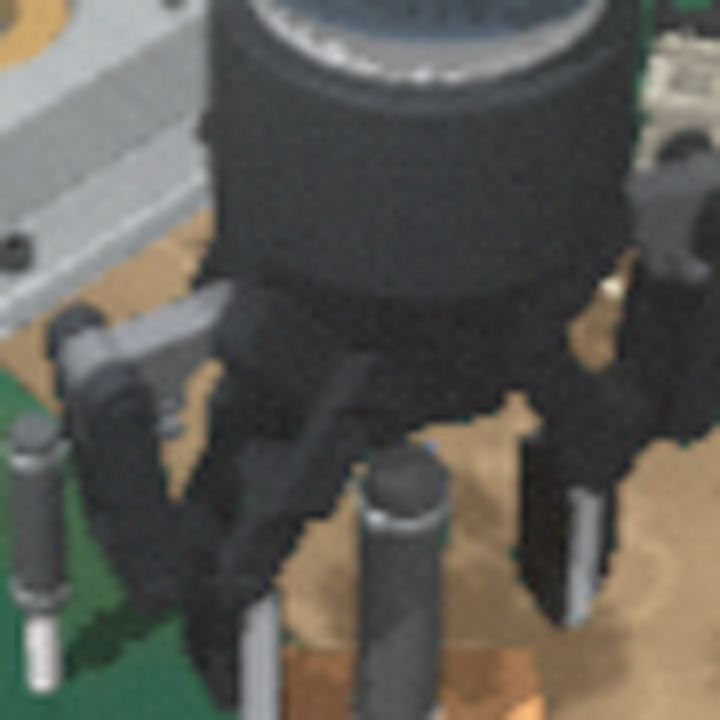

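The drift (top at crop 405,480) is free and upright between the open fingers. I'll withdraw straight up.

>>> step_arm(
  rows=[
    {"x": 0, "y": 0, "z": -0.01, "yaw": 0},
    {"x": 0, "y": 0, "z": -0.04, "yaw": 0},
    {"x": 0, "y": 0, "z": -0.08, "yaw": 0},
    {"x": 0, "y": 0, "z": -0.12, "yaw": 0},
    {"x": 0, "y": 0, "z": -0.15, "yaw": 0},
    {"x": 0, "y": 0, "z": -0.15, "yaw": 0},
    {"x": 0, "y": 0, "z": -0.15, "yaw": 0},
    {"x": 0, "y": 0, "z": -0.15, "yaw": 0},
  ],
)

```text
time_s: 43.35
ee_pos: [480.1, -58.3, 209.9]
ee_rot: [[-0.0, 1.0, -0.002], [1.0, 0.0, 0.001], [0.001, -0.002, -1.0]]
contact_force: [-0.3, -0.6, -1.1]
grip_width: 59.9
```

```bash
python3 - <<'E'
from h import *
a=camera("scene")
s=get_state();print(s["ee_pos"],s["contact_force"],s["time_s"])
crop(a["frame"],180,130,200,150,4,"pics/a16.png")
crop(a["frame"],250,240,80,90,7,"pics/a17.png")
E
```

```text
[480.13 -58.3  209.88] [-0.57  1.13  0.84] 43.4
```

View pics/a16.png

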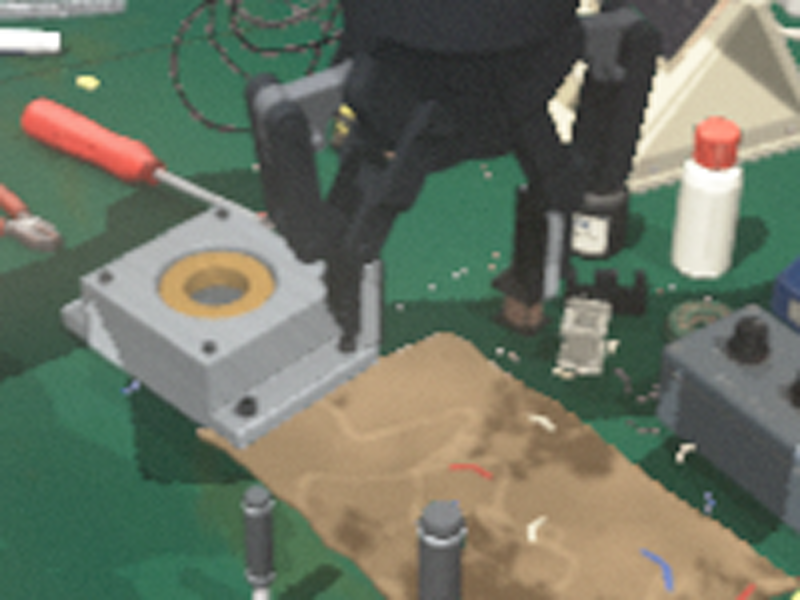

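View pics/a17.png

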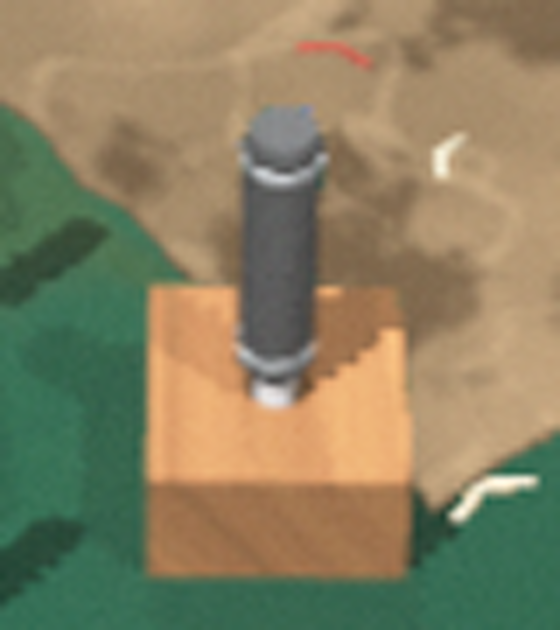

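```bash
python3 -c "
from workcell import *
print(job_done())"
```

```text
the job is handed in; nothing more can be done
None
```

I pressed the cup home with the drift, put the drift back in its stand and handed the job in after about 43 s of the 72 s allowed; it gave no verdict.

- **Pressing:** I took the large drift from the stand, leaving the two smaller ones. Light touches round the rim put the cup about 4.6 mm proud, tilted about 0.05 rad with the +y side high. I pressed it down in short strokes of 1 to 3 mm, mostly on the high side, at about 12 N.
- **Seating:** The cup stopped dead, with the force climbing, at all four rim points (±x, ±y). The contact heights agreed within a few tenths of a millimetre, so it is nearly level. Its top is about 3 mm below the block's face.
- **Firm push:** I held steady axial pushes of about 19 to 21 N for roughly 1 s at −y and again at −x. There were 5 to 6 N of side force on the tool during these, and no reading came near 35 N.
- **Last pictures:** The drift stands upright at full depth, as at the start, and the cup looks level and sunk. The gripper is about 90 mm above the drift and touches nothing. The bystanders I could see look unmoved; the tape was not in the last crops.

**Disagreements:**
- The two cameras differed by 1 to 3 mm on positions. I used tip-to-cup offsets in one image and touch instead.
- Pressing at +y levelled the cup less than the half-sink, half-tilt rule predicts, so I went by re-touching the rim.
- The gripper read 16 mm on the 18 mm barrel, but the pictures showed no slip.

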